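Clamp the cell tester in the ratchet vice

TASK

Stand the cell tester upright on the bed of the ratchet vice, lengthwise between the two jaws, and let go of it. Then reach in under the front edge of the little tool shelf and swing the ratchet lever fully back and forth, notch by notch, until the jaw has pushed the tester against the fixed jaw and its sprung pad is clearly pressed in, but stop well before the pad bottoms out. Move the jaw only with the lever, leave the other things where they stand, and let go at the end.

Things in the scene. Friction and masses are not known exactly. Their poses are not given: they have to be found in the camera images.
- ratchet_vice: Small bench ratchet vice, fixed. Origin: on the table under the wheel's vertical axis; x away from the robot, y left, z up. Base plate x -85..75, y -245..78; its top, z = 8 mm, is the bed on which the part stands. Jaws toward -y, 60 mm wide in x about x = -16, tops at z = 30 mm (carriage 35). Four 12 mm posts at x -30 and 60, y -66 and 66 carry a shelf over the ratchet.
- shelf_front (a point): Middle of the lower front edge of the plywood tool shelf over the ratchet, 130 mm up, at the vice's x = -92; shelf x -92..70, y -75..75, z 130..140 mm, lip to 153, bit capsules on it up to 194. It bars an upright hand from the knob; a hand leaning back about 40 degrees toward the robot, fingers pointing away from it and down, gets in.
- lever_knob (a point): Middle (z = 65 mm) of the lever's round upright black knob, 16 mm diameter, from z 47 to 83 mm. It is 110 mm from the wheel axis, toward the vice's -x when the lever joint is 0, and stands 10 to 18 mm in front of the shelf's edge. The lever's bar below it is 14 mm wide, top at z = 46 mm.
- lever (a joint): Ratchet lever about the vertical wheel axis; rad, positive counter-clockwise from above (knob to the vice's -y, the robot's right). Stops at -0.36 and 0.36; stays where left. Swung to + it drives the wheel; swung to - the pawl slips over the teeth and the wheel is held. The pawl drops in behind the next tooth at about -0.20; the notch is complete at about +0.20. 2 to 4 N at the knob.
- wheel (a joint): Flat ratchet wheel under the lever, 16 saw teeth, 72 mm diameter; rad, +0.393 (one notch) per full lever cycle, moving the jaw 5 mm toward the fixed jaw (12.7 mm per rad). Starts between -0.43 and 0.43, not always on a notch. At the end of a working stroke it runs up to 0.17 past the notch and drops back on the return.
- jaw: Moving jaw carriage, aluminium block 56 x 20 x 24 mm that slides along the vice's -y toward the fixed jaw, with the sprung pad in front; driven by wheel and rack. Do not push it by hand. Origin: equals the vice's origin when the wheel reads 0, and slides with the jaw.
- pad (a joint): Sprung rubber pad (50 x 6 x 20 mm) in front of the moving jaw; m, 0 free, grows as it is pressed back toward the carriage, bottoms at 0.016. About 1.6 N to start, 8 N at the bottom.
- pad_face (a point): Middle of the pad's face that meets the part, z = 20 mm; jaw opening = distance from here to point fixed_jaw_face along the vice's y, 71 to 83 mm at the start.
- fixed_jaw_face (a point): Middle of the fixed jaw's face, z = 20 mm, at the vice's (-16, -215) mm; the face looks to the vice's +y. The jaw behind it is 22 mm thick.
- cell_tester: Small blue box-shaped cell tester with two brass studs on top, 40 (its x) x 60 (its y) x 30 mm; body 26 mm high, 55 to 115 g. Origin: centre of its underside, z up. Grip it across the 40 mm. Clamped over its 60 mm length, its y along the vice's y (either way round).
- tape_roll: Roll of brown tape lying flat, 68 mm diameter, 40 mm tall, bystander. Origin: centre of its underside.
- solder_spool: Solder spool standing on its flange, 52 mm diameter, 38 mm tall, bystander. Origin: centre of its underside.
- suction_cup: Suction cup with ring handle, 53 mm diameter, 46 mm tall, bystander. Origin: centre of its underside.
- bench_psu: Two stacked grey bench power supplies at the left of the table, fixed, never moves: 240 (its x) x 210 (its y) mm, 314 mm tall, an obstacle for arm and hand. Origin: near the middle of the underside; its right front corner stands at about x 0.45, y 0.16 m in the world.
- flux_tin: Round flux tin, 44 mm diameter, 22 mm tall, bystander. Origin: centre of its underside.
Things that resemble listed ones, but are neither listed nor needed, are in the scene too. Of the things like the cell_tester, leave any that is pink; of the rest the larger one is meant.

How it is judged:
By the outcome, as a careful person would: the job done as asked, in the order asked, and still so for the second after the job is handed in, with the robot touching nothing.
It also fails if it takes over 72 s, if anything falls off the work surface, if the arm or the gripper's body presses on something with over 40 N, if the wrist force passes 120 N, or if a joint passes its speed limit or range.

ROBOT

A 6-joint arm with a two-finger parallel gripper is mounted at the origin on a cart in front of the work surface, level with it; the furniture and walls round the work are solid. World frame = base frame: x ahead of the robot, y to its left, z up, the work surface at z = 0. Lengths are in m, angles in degrees, forces in N, time in s.
With the tool pointing down it reaches from about 0.375 to 0.9 m from the base axis. Payload 3.1 kg.
Tool frame: the origin (TCP) lies on the centre line of the jaws, within the pads' length; the fingertips stand 14 mm ahead of it and the grasp point (between the pads) lies 5 mm behind it (bot.tips_ahead is the distance from the TCP to the fingertips, in m); z points along the fingers, y is the line along which they close (so a half turn about z gives the same grasp; the last joint's range is limited). The gripper opens to 87 mm and grips with 3 to 60 N. Pads are 19 mm wide; open, the fingers measure 117 mm over their backs; the gripper's body (75 mm by 190 mm) begins 51 mm behind the grasp point.
Start: joints at [59.731, 30.224, 82.088, -0, 67.689, -10.227], TCP at [0.214, 0.587, 0.21] pointing down, gripper open.
Joint ranges: [-176.69, 176.69], [-43.24, 126.21], [12.49, 139.97], [-82, 262], [0, 151.66], [-163.58, 163.58]. Speed limits (degrees/s): [159.86, 159.86, 180, 180, 180, 180].

INTERFACE

Orientations are given as a 3x3 rotation matrix whose columns are the frame's x, y, z axes.
In Python, from rig import bot gives the robot as it stands.
- The arm moves only by the tool play_rows, never from a script. Its argument "moves" is a list that holds one entry, the list of rows, each a list of 6 numbers: the shift along the tool's x, y, z in mm, then the turn, a rotation vector about the tool's x, y, z in rad. A call has 1 to 5 rows; each row shifts and turns the commanded pose from where the row before left it, along the tool's axes as they then stand; what a row does not reach is not made up. A row lasts 1/10 s, in which the tool goes at most 50 mm and 8.59 degrees, less where a joint would pass 70% of its speed; a pose out of reach is approached as far as the arm can. A call with a gripper value outside its range is refused whole. "fingers" is the opening, from -1 (shut) to 1 (fully open), set as the call begins (left out, the last holds). The fingers move at their own pace and stop on an object; the grip force is fixed at half the most. Time passes only in rows, so rows that do not move let the fingers close. It gives the time, the measured TCP pose, the force, the opening and the grip force at its end, in the units of the state.
- bot.read_state(): the state, without advancing time (a new reading comes with each control period).
- bot.capture(name): name is "scene" or "side" or "wrist"; returns a dict with "image" (384x512x3 uint8, blue, green, red), "fx", "fy", "cx", "cy" (pixels), "distortion" ([k1, k2, p1, p2, k3] as OpenCV has them; the pictures are not rectified), "R" (3x3) and "t" (3): a world point X has camera coordinates R X + t. Camera axes: x right, y down, z forward; pixel columns grow to the right and rows downward; lengths in m; the calibration is good to about 2 mm. A picture is of the moment at which its call begins. There is no depth.
- bot.hand_in(): hands the job in; it is judged then, once.
Trained networks look in a picture, given as the dict that the camera call returned (one of the last four; its "shot" number tells which), for a name from the list of things; names that differ only in an ending like _2 or _b are one class to them, and where a whole thing is asked for, a point or a joint stands for the part that bears it (a point fixed in the world has none). Each returns a list of dicts, best first, with "confidence" (0 to 1); they miss things now and then, are a little off and sometimes report something else, mostly with a low value. They report only what shows in the picture. A call takes as long as a camera call. They do not tell look-alikes from the thing itself.
- bot.search_frame(picture, query): "centre" ([column, row] in pixels, amid what is visible of it).
- bot.silhouettes(picture, query): "pixels" (384x512 bool, what is visible of it) and "centre" ([column, row] in pixels, amid what is visible of it).
- bot.pinpoint(picture, query): "centre" ([column, row] in pixels: a listed point, or the origin of a listed thing).
The state is a dict: "time_s": time; "joint_positions": joint angles; "qvel": joint speeds; "tau": joint torques, N m; "position": TCP position; "tcp_rot": TCP orientation; "force": force on the tool from outside, world axes, zero at the start; "moment": the same for the moment, N m; "opening": opening from 0.0 (shut) to 1.0 (fully open); "grasp_force": force on a finger pad.
Only numpy, scipy, OpenCV 4.12 (cv2) and the standard library are available. Lean on these libraries where they do the work, as an engineer would, in place of code of your own. Each camera call takes 0.05 s, during which the arm holds its last target. There are 200 camera calls.

## Working session

There is one attempt and no reset: what is moved stays moved. The work goes in short steps, Python scripts to look and compute and a tool call to move; the robot and the scene stay as the last step left them, time stands still between calls to the robot, and variables do not carry over. Pictures are saved under pics/ and viewed, at most 10 in all, crops included, and the job is handed in when it is done.

Besides the shell and the picture viewer there is one more tool, called after "Emit:" as name(argument=value, ...) on one line, values as JSON. play_rows: Moves the arm, as the interface text tells. Its arguments: {"type":"object","properties":{"moves":{"type":"array","items":{"type":"array","items":{"type":"array","items":{"type":"number"}}}},"fingers":{"type":"number"}},"required":["moves"]}

```bash
mkdir -p pics; ls; cat > h.py <<'E'
import numpy as np, cv2
from rig import bot
def K(p): return np.array([[p['fx'],0,p['cx']],[0,p['fy'],p['cy']],[0,0,1.]])
def ray(p,c):
    R=np.array(p['R']);t=np.array(p['t'])
    u=cv2.undistortPoints(np.array([[c]],float),K(p),np.array(p['distortion'],float))[0,0]
    d=R.T@np.array([u[0],u[1],1]); return -R.T@t,d
def atz(p,c,z):
    o,d=ray(p,c); return o+d*(z-o[2])/d[2]
def tri(obs):
    A=np.zeros((3,3));b=np.zeros(3)
    for p,c in obs:
        o,d=ray(p,c);d=d/np.linalg.norm(d);M=np.eye(3)-np.outer(d,d);A+=M;b+=M@o
    return np.linalg.solve(A,b)
def proj(p,X):
    return cv2.projectPoints(np.array(X,float).reshape(-1,3),cv2.Rodrigues(np.array(p['R'],float))[0],np.array(p['t'],float),K(p),np.array(p['distortion'],float))[0][:,0]
E
cat > a.py <<'E'
from h import *
np.set_printoptions(precision=3,suppress=True)
P={}
for n in ['scene','side','wrist']:
    P[n]=bot.capture(n); cv2.imwrite(f'pics/{n}0.png',P[n]['image'])
cv2.imwrite('pics/both.png',np.hstack([cv2.resize(P[n]['image'],(400,300)) for n in ['scene','side']]))
for q in ['ratchet_vice','shelf_front','lever_knob','pad_face','fixed_jaw_face','jaw','cell_tester','tape_roll','solder_spool','suction_cup','flux_tin','bench_psu']:
    for n in P:
        r=bot.pinpoint(P[n],q)
        z={'shelf_front':.13,'lever_knob':.065,'pad_face':.02,'fixed_jaw_face':.02}.get(q,0)
        print(q,n,[(np.round(x['centre']).tolist(),round(x['confidence'],2),atz(P[n],x['centre'],z)[:2].round(3).tolist()) for x in r if x['confidence']>.2])
E
python3 a.py
```

```text
pics
ratchet_vice scene [([264.0, 211.0], 0.88, [0.625, -0.026]), ([190.0, 232.0], 0.58, [0.414, 0.067])]
ratchet_vice side [([296.0, 198.0], 0.76, [0.619, -0.036])]
ratchet_vice wrist []
shelf_front scene [([253.0, 187.0], 0.64, [0.525, -0.063])]
shelf_front side [([270.0, 167.0], 0.95, [0.538, -0.045]), ([267.0, 195.0], 0.47, [0.506, -0.156])]
shelf_front wrist []
lever_knob scene [([256.0, 209.0], 0.57, [0.528, -0.068])]
lever_knob side [([268.0, 196.0], 0.56, [0.525, -0.083])]
lever_knob wrist []
pad_face scene [([311.0, 219.0], 0.62, [0.639, -0.175])]
pad_face side [([317.0, 224.0], 0.54, [0.637, -0.172])]
pad_face wrist []
fixed_jaw_face scene [([336.0, 225.0], 0.82, [0.652, -0.245])]
fixed_jaw_face side [([332.0, 243.0], 0.71, [0.653, -0.245])]
fixed_jaw_face wrist []
jaw scene [([256.0, 212.0], 0.66, [0.609, -0.007]), ([267.0, 210.0], 0.62, [0.636, -0.029]), ([264.0, 213.0], 0.39, [0.617, -0.031])]
jaw side []
jaw wrist []
cell_tester scene [([193.0, 232.0], 0.62, [0.419, 0.063]), ([240.0, 293.0], 0.56, [0.301, -0.193]), ([225.0, 244.0], 0.51, [0.426, -0.046])]
cell_tester side [([192.0, 258.0], 0.89, [0.307, -0.199]), ([224.0, 184.0], 0.72, [0.426, 0.074]), ([227.0, 211.0], 0.66, [0.417, -0.049])]
cell_tester wrist []
tape_roll scene [([314.0, 279.0], 0.76, [0.44, -0.3])]
tape_roll side [([254.0, 282.0], 0.81, [0.441, -0.306])]
tape_roll wrist []
solder_spool scene [([267.0, 210.0], 0.36, [0.635, -0.03])]
solder_spool side [([223.0, 241.0], 0.73, [0.391, -0.16])]
solder_spool wrist []
suction_cup scene [([257.0, 209.0], 0.64, [0.623, -0.002]), ([373.0, 274.0], 0.61, [0.536, -0.399])]
suction_cup side [([308.0, 308.0], 0.55, [0.542, -0.397])]
suction_cup wrist []
flux_tin scene [([393.0, 248.0], 0.54, [0.667, -0.399])]
flux_tin side [([360.0, 296.0], 0.54, [0.665, -0.395])]
flux_tin wrist []
bench_psu scene []
bench_psu side []
bench_psu wrist []
```

View pics/scene0.png

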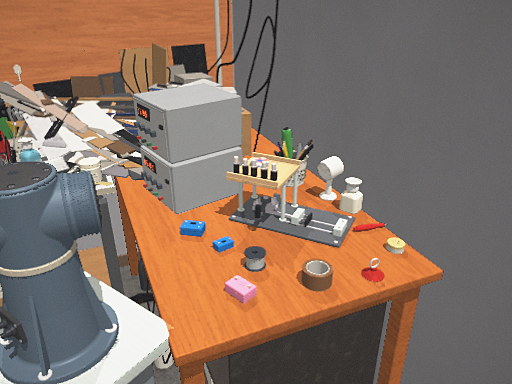

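View pics/side0.png

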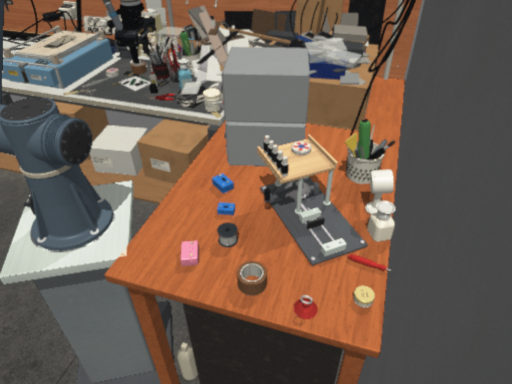

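The larger blue tester is at scene (192,228). The smaller blue one at (223,244) and the pink one at (240,288) are decoys. The vice and shelf are at (290,210), with the lever swung to the + side. Next I'll fit the tester pose and plan the approach.

```bash
cat >> h.py <<'E'
from scipy.optimize import minimize
from scipy.spatial.transform import Rotation as Ro
np.set_printoptions(precision=4,suppress=True)
def box(x,y,yaw,z0,dx=.04,dy=.06,h=.026):
    c,s=np.cos(yaw),np.sin(yaw)
    return np.array([[x+c*a*dx/2-s*b*dy/2,y+s*a*dx/2+c*b*dy/2,z] for a in(-1,1) for b in(-1,1) for z in(z0,z0+h)])
def fitbox(views,x0,z0=0,dims=(.04,.06,.026)):
    S=4
    def cost(v):
        e=0
        for p,m in views:
            h=cv2.convexHull((proj(p,box(*v[:2],v[2],z0,*dims))*S).astype(np.float32))
            r=np.zeros((384*S,512*S),np.uint8); cv2.fillConvexPoly(r,np.round(h).astype(int),1)
            M=cv2.resize(m.astype(np.uint8),None,fx=S,fy=S,interpolation=0)
            e+=1-(r&M).sum()/max(1,(r|M).sum())
        return e
    best=None
    for a in np.arange(0,180,30):
        v0=np.array([*x0,np.radians(a)])
        r=minimize(cost,v0,method='Nelder-Mead',options=dict(initial_simplex=[v0,v0+[.008,0,0],v0+[0,.008,0],v0+[0,0,.3]],maxiter=90))
        if best is None or r.fun<best.fun: best=r
    return best.x,best.fun
def mask(p,q,X):
    px=proj(p,X)[0]; r=[x for x in bot.silhouettes(p,q) if np.hypot(*(np.array(x['centre'])-px))<25]
    return r[0]['pixels'] if r else None
def rows(pos,R,tp,tR,n,dec=0):
    """n equal tool-axis rows from pose to target pose"""
    w=Ro.from_matrix(R.T@tR).as_rotvec(); st=Ro.from_rotvec(w/n).as_matrix(); out=[]
    for i in range(n):
        d=R.T@(tp-pos)/(n-i); out.append([*np.round(d*1000,1),*np.round(w/n,4)]); pos=pos+R@d; R=R@st
    return out
def st():
    s=bot.read_state(); return np.array(s['position']),np.array(s['tcp_rot'])
E
python3 - <<'E'
from h import *
V=[]
for n in ['scene','side']:
    p=bot.capture(n); m=mask(p,'cell_tester',[.421,.068,.013]); print(n,None if m is None else m.sum())
    if m is not None: V.append((p,m))
v,f=fitbox(V,(.421,.068)); print(v,np.degrees(v[2]),f)
pos,R=st(); print(pos,R)
# retract radially then sweep base
r=.40; a=np.radians(70); t1=np.array([r*np.cos(a),r*np.sin(a),.21])
print(rows(pos,R,t1,R,5))
pos=t1
for k in range(8):
    a2=a-np.radians(7.6); t=np.array([r*np.cos(a2),r*np.sin(a2),.21]);R2=Ro.from_euler('z',-7.6,degrees=True).as_matrix()@R
    print(rows(pos,R,t,R2,1)); pos,R,a=t,R2,a2
print(pos,R)
E
```

```text
scene 365
side 285
[0.419  0.0624 0.4314] 24.71999543204441 0.21060267325254833
[0.2141 0.5871 0.2099] [[-0.9395  0.3426  0.    ]
 [ 0.3426  0.9395 -0.    ]
 [-0.     -0.     -1.    ]]
[[np.float64(0.1), np.float64(-45.0), np.float64(-0.0), np.float64(0.0), np.float64(0.0), np.float64(0.0)], [np.float64(0.1), np.float64(-45.0), np.float64(-0.0), np.float64(0.0), np.float64(0.0), np.float64(0.0)], [np.float64(0.1), np.float64(-45.0), np.float64(-0.0), np.float64(0.0), np.float64(0.0), np.float64(0.0)], [np.float64(0.1), np.float64(-45.0), np.float64(-0.0), np.float64(0.0), np.float64(0.0), np.float64(0.0)], [np.float64(0.1), np.float64(-45.0), np.float64(-0.0), np.float64(0.0), np.float64(0.0), np.float64(0.0)]]
[[np.float64(-52.9), np.float64(-3.5), np.float64(0.0), np.float64(0.0), np.float64(0.0), np.float64(0.1326)]]
[[np.float64(-52.9), np.float64(-3.5), np.float64(0.0), np.float64(0.0), np.float64(0.0), np.float64(0.1326)]]
[[np.float64(-52.9), np.float64(-3.5), np.float64(0.0), np.float64(0.0), np.float64(0.0), np.float64(0.1326)]]
[[np.float64(-52.9), np.float64(-3.5), np.float64(0.0), np.float64(0.0), np.float64(0.0), np.float64(0.1326)]]
[[np.float64(-52.9), np.float64(-3.5), np.float64(0.0), np.float64(0.0), np.float64(0.0), np.float64(0.1326)]]
[[np.float64(-52.9), np.float64(-3.5), np.float64(0.0), np.float64(0.0), np.float64(0.0), np.float64(0.1326)]]
[[np.float64(-52.9), np.float64(-3.5), np.float64(0.0), np.float64(0.0), np.float64(0.0), np.float64(0.1326)]]
[[np.float64(-52.9), np.float64(-3.5), np.float64(0.0), np.float64(0.0), np.float64(0.0), np.float64(0.1326)]]
[0.3949 0.064  0.21  ] [[-0.1592  0.9872 -0.    ]
 [ 0.9872  0.1592 -0.    ]
 [-0.     -0.     -1.    ]]
```

Emit:
play_rows(moves=[[[0, -44, -22, 0, 0, 0], [0, -44, -22, 0, 0, 0], [0, -44, -22, 0, 0, 0], [0, -44, -22, 0, 0, 0], [0, -44, -22, 0, 0, 0]]], fingers=1)

```text
time_s: 2.65
position: [0.138, 0.3788, 0.3205]
tcp_rot: [[-0.94, 0.342, 0.0], [0.342, 0.94, -0.0], [-0.0, -0.0, -1.0]]
force: [0.4, -0.4, 0.4]
opening: 1.0
grasp_force: 0.0
```

Emit:
play_rows(moves=[[[-48, -3, 0, 0, 0, 0.12], [-48, -3, 0, 0, 0, 0.12], [-48, -3, 0, 0, 0, 0.12], [-48, -3, 0, 0, 0, 0.12], [-48, -3, 0, 0, 0, 0.12]]])

```text
time_s: 3.15
position: [0.3289, 0.2354, 0.3203]
tcp_rot: [[-0.578, 0.816, 0.002], [0.816, 0.578, 0.001], [-0.0, 0.002, -1.0]]
force: [0.6, 0.2, -0.4]
opening: 1.001
grasp_force: 0.0
```

Emit:
play_rows(moves=[[[-48, -3, 0, 0, 0, 0.12], [-48, -3, 0, 0, 0, 0.12], [-48, -3, 0, 0, 0, 0.12], [-48, -3, 0, 0, 0, 0.12], [0, 0, 0, 0, 0, 0]]])

```text
time_s: 3.65
position: [0.3997, 0.054, 0.3202]
tcp_rot: [[-0.13, 0.992, 0.002], [0.992, 0.13, -0.003], [-0.003, 0.002, -1.0]]
force: [0.6, 0.2, -0.6]
opening: 0.999
grasp_force: 0.0
```

```bash
cat > b.py <<'E'
from h import *
import sys
p=bot.capture('wrist'); cv2.imwrite('pics/'+sys.argv[1]+'.png',p['image'])
s=bot.read_state(); print(s['time_s'],s['position'],np.array(s['joint_positions']),s['force'])
o=-np.array(p['R']).T@np.array(p['t']);print('cam',o,np.array(p['R'])[2])
for q,z in [('cell_tester',0),('ratchet_vice',0),('shelf_front',.13),('lever_knob',.065),('pad_face',.02),('fixed_jaw_face',.02)]:
    print(q,[(np.round(x['centre']).tolist(),round(x['confidence'],2),atz(p,x['centre'],z)[:2].round(4).tolist()) for x in bot.pinpoint(p,q) if x['confidence']>.2])
m=mask(p,'cell_tester',[.419,.063,.013])
if m is not None:
    v,f=fitbox([(p,m)],(.419,.063)); print(v,np.degrees(v[2]),f)
E
python3 b.py w1
```

```text
3.7 [0.3984 0.0568 0.32  ] [ -7.9006   4.3571 102.4308  -0.0033  73.1875 -15.6016] [-0.2999  0.117   0.7867]
cam [0.3886 0.1317 0.4937] [ 0.0396 -0.2861 -0.9574]
cell_tester [([265.0, 148.0], 0.71, [0.4229, 0.0632]), ([253.0, 206.0], 0.67, [0.4153, -0.0483]), ([188.0, 267.0], 0.61, [0.3022, -0.1955])]
ratchet_vice [([364.0, 208.0], 0.84, [0.627, -0.0253]), ([268.0, 147.0], 0.3, [0.4272, 0.0645])]
shelf_front [([332.0, 241.0], 0.91, [0.529, -0.04]), ([265.0, 150.0], 0.51, [0.4136, 0.0786])]
lever_knob [([313.0, 242.0], 0.64, [0.5218, -0.0773])]
pad_face []
fixed_jaw_face [([352.0, 314.0], 0.87, [0.6532, -0.2539])]
[0.4193 0.0631 3.5772] 204.95982611948241 0.10715291467192345
```

```bash
cat >> h.py <<'E'
def down(az):
    a=np.radians(az); y=np.array([np.cos(a),np.sin(a),0]); z=np.array([0,0,-1.]); return np.c_[np.cross(y,z),y,z]
def show(r): 
    for x in r: print([float(v) for v in x])
E
python3 - <<'E'
from h import *
pos,R=st(); print(pos,R)
D=down(24.9)
show(rows(pos,R,np.array([.4193,.0631,.12]),D,5))
E
```

```text
[0.3971 0.0609 0.3199] [[-0.1438  0.9896 -0.    ]
 [ 0.9896  0.1438  0.0001]
 [ 0.0001  0.     -1.    ]]
[-0.2, 4.5, 40.0, 0.0, -0.0, -0.0581]
[-0.5, 4.4, 40.0, 0.0, -0.0, -0.0581]
[-0.7, 4.4, 40.0, 0.0, -0.0, -0.0581]
[-1.0, 4.4, 40.0, 0.0, -0.0, -0.0581]
[-1.2, 4.3, 40.0, 0.0, -0.0, -0.0581]
```

Emit:
play_rows(moves=[[[0, 4.4, 40, 0, 0, -0.058], [-0.5, 4.4, 40, 0, 0, -0.058], [-0.7, 4.4, 40, 0, 0, -0.058], [-1, 4.4, 40, 0, 0, -0.058], [-1.2, 4.3, 40, 0, 0, -0.058]]])

```text
time_s: 4.55
position: [0.4202, 0.0629, 0.1187]
tcp_rot: [[-0.422, 0.906, 0.002], [0.906, 0.422, -0.0], [-0.001, 0.001, -1.0]]
force: [0.4, -0.1, -0.0]
opening: 0.999
grasp_force: 0.0
```

Emit:
play_rows(moves=[[[0, 0, 0, 0, 0, 0], [0, 0, 0, 0, 0, 0], [0, 0, 0, 0, 0, 0]]])

```text
time_s: 4.85
position: [0.4209, 0.0621, 0.1217]
tcp_rot: [[-0.418, 0.908, 0.004], [0.908, 0.418, -0.0], [-0.002, 0.003, -1.0]]
force: [0.3, -0.7, 0.8]
opening: 1.001
grasp_force: 0.0
```

```bash
python3 b.py w2; python3 - <<'E'
from h import *
pos,R=st(); print(pos,R)
E
```

```text
4.9 [0.4211 0.062  0.122 ] [ -6.7459  24.0554 115.1212   0.0004  40.5492 -31.4539] [-0.6118  0.6237 -0.0014]
cam [0.3869 0.1329 0.2952] [ 0.1236 -0.2602 -0.9576]
cell_tester [([206.0, 257.0], 0.79, [0.4103, -0.047]), ([252.0, 180.0], 0.67, [0.4206, 0.0627])]
ratchet_vice [([363.0, 309.0], 0.57, [0.6251, -0.036])]
shelf_front []
lever_knob []
pad_face []
fixed_jaw_face []
[0.4194 0.0638 0.4388] 25.13918816887032 0.0558605752279252
[0.42   0.0617 0.1206] [[-0.4176  0.9086  0.0016]
 [ 0.9086  0.4176 -0.0002]
 [-0.0008  0.0013 -1.    ]]
```

View pics/w2.png

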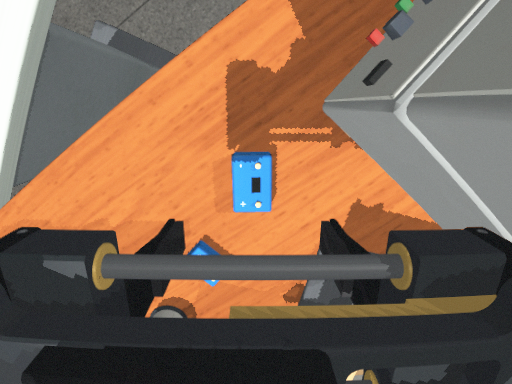

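Emit:
play_rows(moves=[[[1, 0, 30, 0, 0, 0], [1, 0, 30, 0, 0, 0], [0, 0, 22, 0, 0, 0], [0, 0, 12, 0, 0, 0], [0, 0, 7, 0, 0, 0]]])

```text
time_s: 5.75
position: [0.4185, 0.0635, 0.0179]
tcp_rot: [[-0.418, 0.909, -0.002], [0.909, 0.418, 0.0], [0.001, -0.001, -1.0]]
force: [-0.2, -0.2, 0.9]
opening: 1.0
grasp_force: 0.0
```

Emit:
play_rows(moves=[[[0, 0, 0, 0, 0, 0], [0, 0, 0, 0, 0, 0], [0, 0, 0, 0, 0, 0], [0, 0, 0, 0, 0, 0], [0, 0, 0, 0, 0, 0]]], fingers=-1)

```text
time_s: 6.25
position: [0.4193, 0.0636, 0.0194]
tcp_rot: [[-0.418, 0.909, 0.001], [0.909, 0.418, -0.0], [-0.001, 0.001, -1.0]]
force: [-1.0, 0.0, 0.6]
opening: 0.63
grasp_force: 0.0
```

Emit:
play_rows(moves=[[[0, 0, 0, 0, 0, 0], [0, 0, 0, 0, 0, 0], [0, 0, 0, 0, 0, 0]]])

```text
time_s: 6.55
position: [0.4189, 0.0636, 0.0189]
tcp_rot: [[-0.418, 0.909, 0.0], [0.909, 0.418, -0.0], [-0.0, 0.0, -1.0]]
force: [-0.2, -0.2, -1.1]
opening: 0.358
grasp_force: 0.0
```

Emit:
play_rows(moves=[[[0, 0, 0, 0, 0, 0]]])

```text
time_s: 6.65
position: [0.4189, 0.0636, 0.0188]
tcp_rot: [[-0.418, 0.909, -0.0], [0.909, 0.418, -0.0], [-0.0, -0.0, -1.0]]
force: [0.7, -0.2, 0.1]
opening: 0.266
grasp_force: 0.0
```

```bash
python3 b.py w3
```

```text
6.7 [0.4189 0.0636 0.0188] [ -6.5577  37.352  119.0638   0.001   23.5917 -31.2494] [ 0.2867  0.3881 -0.204 ]
cam [0.3856 0.1343 0.1926] [ 0.1199 -0.2599 -0.9582]
cell_tester [([254.0, 219.0], 0.71, [0.4211, 0.0619])]
ratchet_vice [([404.0, 379.0], 0.77, [0.6243, -0.0314])]
shelf_front []
lever_knob []
pad_face []
fixed_jaw_face []
[0.4201 0.0634 0.4647] 26.62484415058713 0.3346326252192555
```

View pics/w3.png

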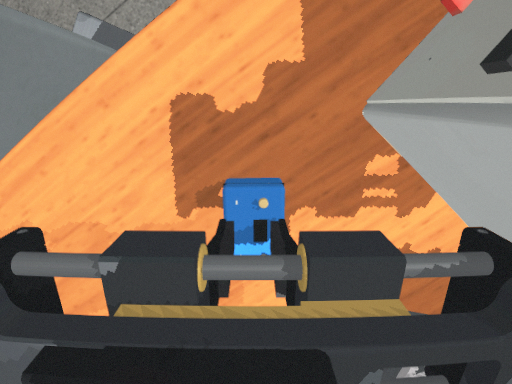

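The tester (224–285, 180–255) sits between the fingers, which are about to touch it. I'll keep closing.

Emit:
play_rows(moves=[[[0, 0, 0, 0, 0, 0], [0, 0, 0, 0, 0, 0], [0, 0, 0, 0, 0, 0]]])

```text
time_s: 7.35
position: [0.4189, 0.0636, 0.0189]
tcp_rot: [[-0.418, 0.909, -0.0], [0.909, 0.418, -0.0], [0.0, -0.0, -1.0]]
force: [-1.1, 0.8, -0.0]
opening: 0.008
grasp_force: 0.0
```

```bash
python3 b.py w4;python3 -c "
from rig import bot
s=bot.read_state();print(s['opening'],s['grasp_force'],bot.tips_ahead)"
```

```text
7.4 [0.4189 0.0636 0.0189] [ -6.5566  37.3462 119.0624   0.0022  23.5873 -31.2531] [-0.4407  0.7597  0.2146]
cam [0.3856 0.1343 0.1926] [ 0.12   -0.2599 -0.9582]
cell_tester [([255.0, 216.0], 0.69, [0.4206, 0.0638])]
ratchet_vice [([403.0, 379.0], 0.84, [0.6243, -0.032])]
shelf_front []
lever_knob []
pad_face []
fixed_jaw_face []
[0.4196 0.0627 0.4354] 24.94525959931421 0.5093510663687053
0.0032496840256516844 0.0 0.014
```

View pics/w4.png

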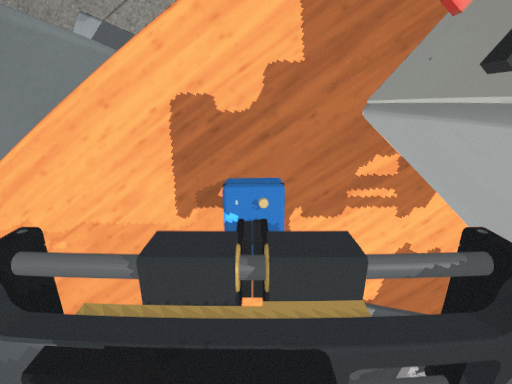

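```bash
python3 - <<'E'
from h import *
pos,R=st()
P={n:bot.capture(n) for n in ['wrist','scene','side']}
T=[]
for n,p in P.items():
    print(n,'tcp',proj(p,pos)[0],'tip',proj(p,pos+R[:,2]*.014)[0],'tester ctr top',proj(p,[.4193,.0635,.026])[0])
    im=p['image'].copy()
    for X,c in [(pos,(0,255,0)),(pos+R[:,2]*.014,(0,255,255))]:
        cv2.circle(im,tuple(np.round(proj(p,X)[0]).astype(int)),1,c,-1)
    u=proj(p,pos)[0].astype(int); h=50 if n!='wrist' else 75
    T.append(cv2.resize(im[u[1]-h:u[1]+h,u[0]-h:u[0]+h],(266,266),interpolation=cv2.INTER_CUBIC))
cv2.imwrite('pics/c5.png',np.hstack(T))
E
```

```text
wrist tcp [252.868  226.3851] tip [252.7911 218.4069] tester ctr top [253.3964 231.2351]
scene tcp [192.039  225.9484] tip [192.4142 230.3893] tester ctr top [191.9711 223.6126]
side tcp [221.6864 181.5331] tip [221.9932 185.2145] tester ctr top [221.6614 179.6336]
```

View pics/c5.png

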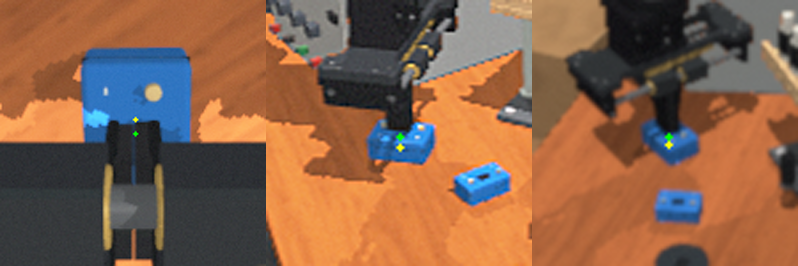

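```bash
python3 - <<'E'
from h import *
s=bot.read_state();pos,R=st();p=bot.capture('wrist')
print(s['opening'],s['joint_positions'],s['position'],s['tau'])
for z0 in (0,-.02):
    print(z0,proj(p,box(.4193,.0635,np.radians(24.9),z0)).round(0).tolist())
for dz in (.014,.005,-.005,-.01):
    print(dz,proj(p,[pos+R@np.array([a,0,dz]) for a in (.0095,-.0095)]).round(0).tolist())
E
```

```text
0.007016901242063781 [ -6.5575  37.3475 119.0632  -0.0009  23.589  -31.2512] [0.4189 0.0636 0.0189] [  0.0001 -34.5243  -2.8282   0.0184   0.0717  -0.    ]
0 [[227.0, 252.0], [224.0, 271.0], [225.0, 177.0], [221.0, 187.0], [279.0, 252.0], [283.0, 271.0], [281.0, 177.0], [285.0, 187.0]]
-0.02 [[229.0, 240.0], [227.0, 256.0], [227.0, 171.0], [224.0, 179.0], [277.0, 240.0], [280.0, 256.0], [279.0, 171.0], [282.0, 179.0]]
0.014 [[253.0, 206.0], [253.0, 230.0]]
0.005 [[253.0, 211.0], [253.0, 236.0]]
-0.005 [[253.0, 216.0], [253.0, 242.0]]
-0.01 [[253.0, 219.0], [253.0, 246.0]]
```

The fingers shut above the tester. Its display and outline haven't moved, and both the row and the scale of the visible tips put them about 10 mm behind the TCP. So the real tips sit higher than stated. I'll reopen and go down carefully, watching the force.

Emit:
play_rows(moves=[[[0, 0, 0, 0, 0, 0], [0, 0, 0, 0, 0, 0], [0, 0, 0, 0, 0, 0], [0, 0, 0, 0, 0, 0], [0, 0, 0, 0, 0, 0]]], fingers=1)

```text
time_s: 8.45
position: [0.4189, 0.0636, 0.0188]
tcp_rot: [[-0.418, 0.909, -0.0], [0.909, 0.418, -0.0], [0.0, -0.0, -1.0]]
force: [0.4, 0.5, -0.2]
opening: 0.372
grasp_force: 0.0
```

Emit:
play_rows(moves=[[[0, 0, 0, 0, 0, 0], [0, 0, 0, 0, 0, 0], [0, 0, 0, 0, 0, 0], [0, 0, 2, 0, 0, 0], [0, 0, 1, 0, 0, 0]]])

```text
time_s: 8.95
position: [0.4189, 0.0636, 0.0157]
tcp_rot: [[-0.418, 0.909, -0.0], [0.909, 0.418, 0.0], [0.0, -0.0, -1.0]]
force: [-0.3, 0.5, 0.3]
opening: 0.832
grasp_force: 0.0
```

Emit:
play_rows(moves=[[[0, 0, 1, 0, 0, 0], [0, 0, 1, 0, 0, 0], [0, 0, 1, 0, 0, 0], [0, 0, 0, 0, 0, 0]]])

```text
time_s: 9.35
position: [0.4188, 0.0636, 0.0127]
tcp_rot: [[-0.418, 0.909, -0.0], [0.909, 0.418, 0.0], [0.0, -0.0, -1.0]]
force: [-0.3, -0.1, 0.0]
opening: 1.0
grasp_force: 0.0
```

Emit:
play_rows(moves=[[[0, 0, 1, 0, 0, 0], [0, 0, 1, 0, 0, 0], [0, 0, 1, 0, 0, 0], [0, 0, 0, 0, 0, 0]]])

```text
time_s: 9.75
position: [0.4188, 0.0636, 0.0097]
tcp_rot: [[-0.418, 0.909, -0.0], [0.909, 0.418, 0.0], [0.0, -0.0, -1.0]]
force: [0.8, 0.8, -0.2]
opening: 0.998
grasp_force: 0.0
```

Emit:
play_rows(moves=[[[0, 0, 1, 0, 0, 0], [0, 0, 1, 0, 0, 0], [0, 0, 1, 0, 0, 0], [0, 0, 0, 0, 0, 0]]])

```text
time_s: 10.15
position: [0.4188, 0.0636, 0.0067]
tcp_rot: [[-0.418, 0.909, -0.0], [0.909, 0.418, 0.0], [0.0, -0.0, -1.0]]
force: [0.7, -0.4, 0.7]
opening: 0.999
grasp_force: 0.0
```

```bash
python3 - <<'E'
from h import *
pos,R=st();P={n:bot.capture(n) for n in ['wrist','scene','side']}
T=[]
for n,p in P.items():
    im=p['image']; u=proj(p,pos)[0].astype(int); h=50 if n!='wrist' else 110
    T.append(cv2.resize(im[max(0,u[1]-h):u[1]+h,u[0]-h:u[0]+h],(266,266),interpolation=cv2.INTER_CUBIC))
cv2.imwrite('pics/c6.png',np.hstack(T))
print(pos,bot.read_state()['force'])
E
```

```text
[0.4188 0.0636 0.0067] [-0.0134 -0.5206 -0.0831]
```

View pics/c6.png

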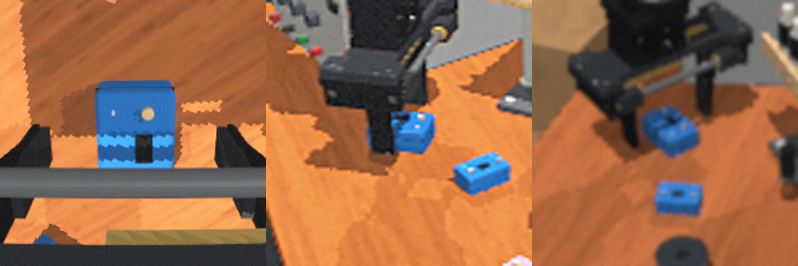

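Confirmed: the TCP is at 6.7 mm with no contact, and the tips visibly hang above the table. I'll go down 8 mm more and grip.

Emit:
play_rows(moves=[[[0, 0, 2, 0, 0, 0], [0, 0, 2, 0, 0, 0], [0, 0, 2, 0, 0, 0], [0, 0, 1, 0, 0, 0], [0, 0, 1, 0, 0, 0]]])

```text
time_s: 10.8
position: [0.4188, 0.0636, -0.0013]
tcp_rot: [[-0.418, 0.909, -0.0], [0.909, 0.418, 0.0], [0.0, -0.0, -1.0]]
force: [0.0, 0.1, 0.6]
opening: 1.002
grasp_force: 0.0
```

Emit:
play_rows(moves=[[[0, 0, 0, 0, 0, 0], [0, 0, 0, 0, 0, 0], [0, 0, 0, 0, 0, 0], [0, 0, 0, 0, 0, 0], [0, 0, 0, 0, 0, 0]]], fingers=-1)

```text
time_s: 11.3
position: [0.4189, 0.0636, -0.0011]
tcp_rot: [[-0.418, 0.909, 0.0], [0.909, 0.418, -0.0], [-0.0, 0.0, -1.0]]
force: [-0.6, 0.2, 0.5]
opening: 0.629
grasp_force: 0.0
```

Emit:
play_rows(moves=[[[0, 0, 0, 0, 0, 0], [0, 0, 0, 0, 0, 0], [0, 0, 0, 0, 0, 0]]])

```text
time_s: 11.6
position: [0.419, 0.0636, -0.0011]
tcp_rot: [[-0.418, 0.909, 0.0], [0.909, 0.418, -0.0], [-0.0, 0.0, -1.0]]
force: [-0.6, 0.1, 0.4]
opening: 0.455
grasp_force: 30.0
```

Gripped: 40 mm opening, 30 N. I'll lift and measure the vice.

Emit:
play_rows(moves=[[[0, 0, -20, 0, 0, 0], [0, 0, -35, 0, 0, 0], [0, 0, -40, 0, 0, 0], [0, 0, -40, 0, 0, 0], [0, 0, -40, 0, 0, 0]]])

```text
time_s: 12.1
position: [0.4181, 0.0637, 0.1753]
tcp_rot: [[-0.418, 0.909, -0.001], [0.909, 0.418, 0.0], [0.0, -0.001, -1.0]]
force: [0.7, 0.3, -1.1]
opening: 0.455
grasp_force: 30.0
```

Emit:
play_rows(moves=[[[0, 0, 0, 0, 0, 0], [0, 0, 0, 0, 0, 0]]])

```text
time_s: 12.3
position: [0.419, 0.0636, 0.1745]
tcp_rot: [[-0.418, 0.909, 0.002], [0.909, 0.418, -0.0], [-0.001, 0.002, -1.0]]
force: [-1.8, -0.0, -0.4]
opening: 0.457
grasp_force: 30.0
```

```bash
cat > v.py <<'E'
from h import *
from scipy.optimize import least_squares
LOC={'ratchet_vice':(0,0,0),'shelf_front':(-.092,0,.13),'fixed_jaw_face':(-.016,-.215,.02)}
def vice(names=('scene','side','wrist'),reps=2):
    obs=[]
    for k in range(reps):
        for n in names:
            p=bot.capture(n)
            for q in ['ratchet_vice','shelf_front','fixed_jaw_face','lever_knob','pad_face']:
                for x in bot.pinpoint(p,q)[:1]:
                    if x['confidence']>.4: obs.append((n,p,q,np.array(x['centre'])))
    def pt(v,q):
        l={**LOC,'lever_knob':(-.11*np.cos(v[3]),-.11*np.sin(v[3]),.065),'pad_face':(-.016,v[4],.02)}[q]
        c,s=np.cos(v[2]),np.sin(v[2]); return [v[0]+c*l[0]-s*l[1],v[1]+s*l[0]+c*l[1],l[2]]
    f=lambda v:np.concatenate([proj(p,pt(v,q))[0]-c for n,p,q,c in obs])
    r=least_squares(f,[.623,-.03,.215,.2,-.143],loss='soft_l1',f_scale=1.5,x_scale=[.01,.01,.05,.1,.01])
    E=f(r.x).reshape(-1,2)
    for (n,p,q,c),e in zip(obs,E): print(n,q,e.round(1))
    print('x y',r.x[:2],'yaw',np.degrees(r.x[2]),'lever',r.x[3],'pad y',r.x[4],'opening',r.x[4]+.215)
    return r.x
if __name__=='__main__':
    v=vice(); pos,R=st(); print(pos,R)
E
python3 v.py
```

```text
scene ratchet_vice [ 2.4 -1.3]
scene shelf_front [-2.1 -2.8]
scene fixed_jaw_face [ 1.9 -0.8]
scene lever_knob [ 3.6 -0. ]
scene pad_face [-0.2  0.9]
side ratchet_vice [-4.9 -0.7]
side shelf_front [-0.8  3.9]
side fixed_jaw_face [-2.3 -2.4]
side lever_knob [-30.8  -3.2]
side pad_face [ 0.2 -1.1]
wrist lever_knob [ 1.8 -0.5]
scene ratchet_vice [ 2.6 -2.2]
scene shelf_front [ 1.4 -2. ]
scene fixed_jaw_face [ 1.2 -1.3]
scene lever_knob [1.8 2.4]
scene pad_face [-1.6  1.2]
side ratchet_vice [-2.5 -0.5]
side shelf_front [-2.8  2.5]
side fixed_jaw_face [-0.3  1.1]
side lever_knob [ 0.5 -2.3]
side pad_face [1.7 1.8]
wrist lever_knob [-0.4  0.1]
x y [ 0.6248 -0.0321] yaw 11.169087836631633 lever 0.2567616799702355 pad y -0.14111879053899587 opening 0.07388120946100413
[0.4189 0.0636 0.1739] [[-0.4178  0.9085  0.    ]
 [ 0.9085  0.4178  0.    ]
 [ 0.      0.     -1.    ]]
```

```bash
python3 - <<'E'
from h import *
pos,R=st(); D=down(11.5); a=np.array([.46,-.21,.175]); b=np.array([.643,-.208,.150])
show(rows(pos,R,a,D,6)); show(rows(a,D,b,D,4))
E
```

```text
[-44.3, -12.8, -0.2, 0.0, -0.0, 0.0384]
[-44.8, -11.1, -0.2, 0.0, -0.0, 0.0384]
[-45.1, -9.4, -0.2, 0.0, -0.0, 0.0384]
[-45.5, -7.7, -0.2, 0.0, -0.0, 0.0384]
[-45.7, -5.9, -0.2, 0.0, -0.0, 0.0384]
[-45.9, -4.1, -0.2, 0.0, -0.0, 0.0384]
[-8.6, 44.9, 6.2, 0.0, 0.0, 0.0]
[-8.6, 44.9, 6.2, 0.0, 0.0, 0.0]
[-8.6, 44.9, 6.2, 0.0, 0.0, 0.0]
[-8.6, 44.9, 6.3, 0.0, 0.0, 0.0]
```

Emit:
play_rows(moves=[[[-44.3, -12.8, 0, 0, 0, 0.0384], [-44.8, -11.1, 0, 0, 0, 0.0384], [-45.1, -9.4, 0, 0, 0, 0.0384], [-45.5, -7.7, 0, 0, 0, 0.0384], [-45.7, -5.9, 0, 0, 0, 0.0384]]])

```text
time_s: 14.6
position: [0.4531, -0.1663, 0.1739]
tcp_rot: [[-0.235, 0.972, 0.0], [0.972, 0.235, 0.0], [0.0, 0.0, -1.0]]
force: [0.7, -0.7, -0.8]
opening: 0.452
grasp_force: 30.0
```

Emit:
play_rows(moves=[[[-45.9, -4.1, 0, 0, 0, 0.0384], [-8.6, 44.9, 6, 0, 0, 0], [-8.6, 44.9, 6, 0, 0, 0], [-8.6, 44.9, 6, 0, 0, 0], [-8.6, 44.9, 6, 0, 0, 0]]])

```text
time_s: 15.1
position: [0.6443, -0.2083, 0.1493]
tcp_rot: [[-0.198, 0.98, -0.0], [0.98, 0.198, 0.0], [0.0, -0.0, -1.0]]
force: [0.2, 0.6, -0.3]
opening: 0.457
grasp_force: 30.0
```

Emit:
play_rows(moves=[[[0, 0, 0, 0, 0, 0], [0, 0, 0, 0, 0, 0], [0, 0, 0, 0, 0, 0]]])

```text
time_s: 15.4
position: [0.6413, -0.2075, 0.1494]
tcp_rot: [[-0.199, 0.98, -0.002], [0.98, 0.199, 0.001], [0.001, -0.002, -1.0]]
force: [-0.2, -0.3, -0.2]
opening: 0.459
grasp_force: 30.0
```

```bash
sed -i 's/if __name__/def save(n,f):\n    cv2.imwrite("pics\/"+f+".png",bot.capture(n)["image"])\nif __name__/' v.py; python3 v.py; python3 -c "
from v import *
save('wrist','w7')"
```

```text
scene ratchet_vice [ 3.1 -0.5]
scene shelf_front [-0.9 -1.2]
scene fixed_jaw_face [-0.3 -1.2]
scene lever_knob [0.9 1.4]
scene pad_face [-2.7  2.5]
side ratchet_vice [-4.6  2.4]
side shelf_front [-1.5  3.6]
side fixed_jaw_face [-1.7  1.7]
side lever_knob [-1.3 -0.2]
wrist ratchet_vice [-1.   0.1]
wrist pad_face [ 4.8 -0.2]
scene ratchet_vice [1.6 0.4]
scene shelf_front [-1.6 -4.8]
scene fixed_jaw_face [2.  0.6]
scene lever_knob [-1.9  1.7]
scene pad_face [44.7  6.1]
side ratchet_vice [-0.1  2.5]
side shelf_front [-0.3 -0.7]
side fixed_jaw_face [-1.6 -0.5]
side lever_knob [1.4 0.6]
side pad_face [-2.3  1.4]
wrist ratchet_vice [ 1.6 -0.3]
wrist pad_face [ 4.9 -0.1]
x y [ 0.6235 -0.0325] yaw 12.203704639699925 lever 0.20246931802897852 pad y -0.13602706191544459 opening 0.07897293808455541
[ 0.6429 -0.2079  0.1499] [[-0.1993  0.9799  0.    ]
 [ 0.9799  0.1993 -0.    ]
 [-0.      0.     -1.    ]]
```

View pics/w7.png

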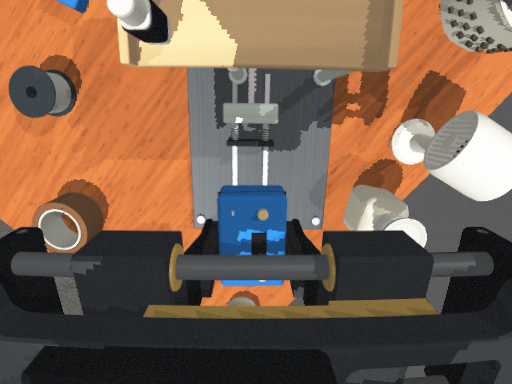

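The picture shows the baseplate end at row ~228 (bolts at (202,220) and (315,220)), the pad bar at rows 139–147 and the carriage at rows 103–123. The tester covers the fixed jaw. I'll work out the vice pose from these pixels.

```bash
python3 - <<'E'
from h import *
p=bot.capture('wrist'); g=p['image']
# plate colour rows: find left/right plate edges by brightness/colour (orange vs grey)
hsv=cv2.cvtColor(g,cv2.COLOR_BGR2HSV); 
def edge(r,a,b):  # subpixel-ish change in saturation
    s=hsv[r-1:r+2,a:b,1].astype(float).mean(0); d=np.abs(np.diff(cv2.GaussianBlur(s[None],(1,1),0)[0])); k=d.argmax(); return a+k+.5
L=[(edge(r,175,215),r) for r in range(130,215,6)]; Rr=[(edge(r,310,345),r) for r in range(150,185,5)]
Lw=np.array([atz(p,c,.008) for c in L]); Rw=np.array([atz(p,c,.008) for c in Rr])
for W in (Lw,Rw):
    vx,vy,x0,y0=cv2.fitLine(W[:,:2].astype(np.float32),cv2.DIST_HUBER,0,.01,.01)[:,0]
    print('edge dir',np.degrees(np.arctan2(-vx*np.sign(vy),vy*np.sign(vy))),'pt',x0,y0)
def ve(c,a,b):
    s=hsv[a:b,c-1:c+2,1].astype(float).mean(1); return a+np.abs(np.diff(s)).argmax()+.5
E=[(c,ve(c,215,245)) for c in (198,201,204,318,321,324)]
print(E,[atz(p,c,.008)[:2] for c in E])
gr=g.mean(2)
for c in (236,250,258): print(c,gr[132:156,c].round().astype(int).tolist(), gr[96:130,c].round().astype(int).tolist())
for r in range(138,154,2): print(r,atz(p,(250,r),.03)[:2])
pos,R=st();print(pos)
# tester in hand
print(box(*[pos[0],pos[1]],np.radians(12),pos[2])[:1])
m=mask(p,'cell_tester',[pos[0],pos[1],pos[2]+.013])
if m is not None: print(m.sum(),np.argwhere(m).min(0),np.argwhere(m).max(0))
print(proj(p,box(pos[0],pos[1],np.radians(11.5),pos[2]+.0013)).round(1).tolist())
E
```

```text
edge dir 10.352359 pt 0.5719995 -0.2168523
edge dir 11.277972 pt 0.7257632 -0.17798087
[(198, np.float64(227.5)), (201, np.float64(227.5)), (204, np.float64(238.5)), (318, np.float64(228.5)), (321, np.float64(228.5)), (324, np.float64(231.5))] [array([ 0.5903, -0.2854]), array([ 0.594 , -0.2847]), array([ 0.5998, -0.2988]), array([ 0.736 , -0.2574]), array([ 0.7397, -0.2567]), array([ 0.7445, -0.2599])]
236 [159, 124, 123, 104, 108, 113, 92, 97, 47, 44, 52, 46, 49, 74, 157, 234, 237, 236, 233, 234, 234, 234, 234, 237] [122, 123, 125, 122, 122, 123, 120, 133, 144, 147, 147, 147, 145, 146, 143, 144, 146, 144, 143, 142, 140, 228, 235, 236, 237, 252, 246, 121, 124, 125, 177, 177, 192, 114]
250 [55, 56, 56, 56, 57, 56, 56, 31, 27, 39, 48, 48, 49, 55, 88, 111, 114, 116, 117, 114, 117, 118, 122, 128] [161, 157, 159, 156, 156, 159, 157, 138, 141, 147, 149, 150, 149, 148, 147, 146, 149, 145, 144, 141, 141, 142, 142, 144, 144, 142, 135, 92, 58, 61, 60, 86, 113, 114]
258 [59, 56, 58, 57, 55, 54, 57, 34, 27, 36, 44, 45, 41, 44, 70, 112, 113, 113, 113, 114, 115, 119, 123, 125] [73, 69, 69, 68, 69, 72, 65, 117, 138, 145, 149, 152, 151, 149, 145, 146, 167, 147, 141, 140, 138, 140, 143, 142, 145, 143, 135, 108, 57, 57, 59, 59, 56, 58]
138 [ 0.6314 -0.1632]
140 [ 0.6318 -0.1653]
142 [ 0.6322 -0.1673]
144 [ 0.6326 -0.1694]
146 [ 0.633  -0.1714]
148 [ 0.6334 -0.1735]
150 [ 0.6338 -0.1756]
152 [ 0.6343 -0.1776]
[ 0.6429 -0.2079  0.1499]
[[ 0.6295 -0.2414  0.1499]]
[[224.3, 265.9], [220.5, 288.8], [221.5, 184.1], [216.6, 196.7], [280.9, 265.9], [285.1, 288.7], [283.8, 184.0], [289.0, 196.6]]
```

Emit:
play_rows(moves=[[[0, -1, 40, 0, 0, 0], [0, -1, 40, 0, 0, 0], [0, 0, 30, 0, 0, 0], [0, 0, 12, 0, 0, 0], [0, 0, 6, 0, 0, 0]]])

```text
time_s: 17.85
position: [0.6404, -0.2081, 0.0206]
tcp_rot: [[-0.199, 0.98, -0.002], [0.98, 0.199, 0.001], [0.001, -0.002, -1.0]]
force: [-0.3, -0.7, -0.1]
opening: 0.456
grasp_force: 30.0
```

Emit:
play_rows(moves=[[[0, 0, 4, 0, 0, 0], [0, 0, 3, 0, 0, 0], [0, 0, 3, 0, 0, 0], [0, 0, 2, 0, 0, 0], [0, 0, 0, 0, 0, 0]]])

```text
time_s: 18.35
position: [0.6411, -0.2084, 0.0102]
tcp_rot: [[-0.199, 0.98, 0.001], [0.98, 0.199, -0.0], [-0.0, 0.0, -1.0]]
force: [0.6, -0.3, -1.1]
opening: 0.455
grasp_force: 30.0
```

Emit:
play_rows(moves=[[[0, 0, 1, 0, 0, 0], [0, 0, 1, 0, 0, 0], [0, 0, 1, 0, 0, 0], [0, 0, 0, 0, 0, 0]]])

```text
time_s: 18.75
position: [0.641, -0.2084, 0.007]
tcp_rot: [[-0.199, 0.98, 0.0], [0.98, 0.199, -0.0], [-0.0, 0.0, -1.0]]
force: [-0.4, 0.9, 0.6]
opening: 0.457
grasp_force: 30.0
```

Emit:
play_rows(moves=[[[0, 0, 0.7, 0, 0, 0], [0, 0, 0, 0, 0, 0], [0, 0, 0, 0, 0, 0], [0, 0, 0, 0, 0, 0], [0, 0, 0, 0, 0, 0]]], fingers=1)

```text
time_s: 19.25
position: [0.6409, -0.2083, 0.0061]
tcp_rot: [[-0.199, 0.98, 0.0], [0.98, 0.199, -0.0], [-0.0, 0.0, -1.0]]
force: [-0.1, 0.2, 0.3]
opening: 0.828
grasp_force: 0.0
```

Emit:
play_rows(moves=[[[0, 0, 0, 0, 0, 0], [0, 0, -10, 0, 0, 0], [0, 0, -30, 0, 0, 0], [0, 0, -40, 0, 0, 0], [0, 0, -40, 0, 0, 0]]])

```text
time_s: 19.75
position: [0.6406, -0.2081, 0.1276]
tcp_rot: [[-0.199, 0.98, -0.001], [0.98, 0.199, 0.0], [0.001, -0.001, -1.0]]
force: [-0.6, 0.6, -0.2]
opening: 0.999
grasp_force: 0.0
```

```bash
python3 - <<'E'
from h import *
s=bot.read_state(); j=np.array(s['joint_positions']); print(s['time_s'],j,s['position'],s['opening'])
D=[([59.731,30.224,82.088,67.689],[.2141,.5871,.2099]),([-6.7459,24.0554,115.1212,40.5492],[.4211,.062,.122]),([-6.5566,37.3462,119.0624,23.5873],[.4189,.0636,.0189]),(j[[0,1,2,4]],s['position'])]
from scipy.optimize import least_squares
def f(v):
    d,r0,a2,b,e,k=v; o=[]
    for q,P in D:
        q=np.radians(q); s23=q[1]+q[2]
        r=r0+a2*np.sin(q[1])+b*np.sin(s23)+e*np.cos(s23); z=k+a2*np.cos(q[1])+b*np.cos(s23)-e*np.sin(s23)
        c,s_=np.cos(q[0]),np.sin(q[0]); o+=[r*c-d*s_-P[0],r*s_+d*c-P[1],z-P[2]]
    return np.array(o)
r=least_squares(f,[.11,0,.4,.4,0,0]); print(r.x,r.fun)
p=bot.capture('wrist'); cv2.imwrite('pics/w8.png',p['image'])
E
```

```text
19.75 [-27.4866  39.2087  78.6718   0.0017  62.1673 -38.9783] [ 0.6406 -0.2081  0.1276] 0.9993787951375355
[ 0.111   0.0029  0.583   0.3912  0.1134 -0.0406] [ 0.0001  0.0002 -0.0001 -0.0004  0.     -0.0004  0.0003 -0.      0.0001
 -0.0001  0.0001  0.0004]
```

View pics/w8.png

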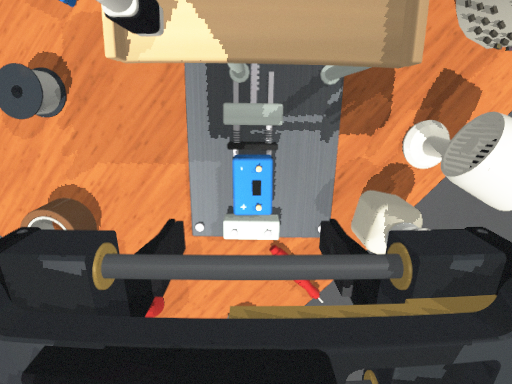

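The tester stands on the bed between the pad (row ~150) and the fixed jaw (row ~215), with a small gap at each end. The leaning pose needs the wrist flipped (j4 ≈ 180), so I'll move clear and make two small test tilts to identify the wrist kinematics.

Emit:
play_rows(moves=[[[0, 0, -45, 0, 0, 0], [7, -34, -35, 0, 0, 0], [7, -34, -35, 0, 0, 0], [7, -34, -35, 0, 0, 0], [7, -34, -20, 0, 0, 0]]])

```text
time_s: 20.3
position: [0.5018, -0.2084, 0.2998]
tcp_rot: [[-0.2, 0.98, 0.005], [0.98, 0.2, -0.003], [-0.004, 0.004, -1.0]]
force: [0.3, -0.4, -0.6]
opening: 1.001
grasp_force: 0.0
```

Emit:
play_rows(moves=[[[0, 0, 0, 0.15, 0, 0], [0, 0, 0, 0, 0, 0], [0, 0, 0, 0, 0, 0], [0, 0, 0, 0, 0, 0]]])

```text
time_s: 20.7
position: [0.5022, -0.2078, 0.2958]
tcp_rot: [[-0.2, 0.969, -0.146], [0.98, 0.198, -0.029], [0.001, -0.149, -0.989]]
force: [-1.3, -0.3, -0.2]
opening: 1.001
grasp_force: 0.0
```

```bash
cat > t.py <<'E'
from h import *
s=bot.read_state(); print(s['time_s'],np.array(s['joint_positions']).tolist(),np.array(s['position']).tolist(),np.array(s['tcp_rot']).tolist())
E
python3 t.py
```

```text
20.7 [-30.866308789060767, 22.173726396983533, 82.28214657325395, -5.7875006839411345, 81.94007204158608, -41.25864582766537] [0.5021887179547124, -0.20784530353865843, 0.2958175572194289] [[-0.19975598019869673, 0.9689431411460525, -0.1457626070049486], [0.9798455408456627, 0.1976113853822111, -0.029196856888956665], [0.0005142564815932509, -0.1486570872624123, -0.9888886721703948]]
```

Emit:
play_rows(moves=[[[0, 0, 0, 0, 0.15, 0], [0, 0, 0, 0, 0, 0], [0, 0, 0, 0, 0, 0], [0, 0, 0, 0, 0, 0]]])

```text
time_s: 21.1
position: [0.5016, -0.2075, 0.2959]
tcp_rot: [[-0.175, 0.969, -0.175], [0.973, 0.197, 0.116], [0.147, -0.15, -0.978]]
force: [0.3, 0.3, -0.1]
opening: 1.0
grasp_force: 0.0
```

```bash
python3 t.py
```

```text
21.1 [-34.19085429134959, 24.519248533866833, 78.95487295552371, -0.12631565555395816, 88.64997705252598, -45.03121375157562] [0.5016472066237876, -0.20745735231213888, 0.29588270111100534] [[-0.17534183939724984, 0.9688350055239147, -0.1749684869576958], [0.9734592612127567, 0.19716465679417686, 0.11620311902160041], [0.14707925113999884, -0.1499494254164075, -0.9776926223007855]]
```

```bash
cat > kin.py <<'E'
from h import *
from scipy.optimize import least_squares
Rz=lambda a:Ro.from_euler('z',a,degrees=True).as_matrix(); Ry=lambda a:Ro.from_euler('y',a,degrees=True).as_matrix()
D=[([59.731,30.224,82.088,0,67.689,-10.227],[.2141,.5871,.2099],None),([-6.7459,24.0554,115.1212,0,40.5492,-31.4539],[.4211,.062,.122],None),
([-6.5566,37.3462,119.0624,0,23.5873,-31.2531],[.4189,.0636,.0189],None),
([-30.8663,22.1737,82.2821,-5.7875,81.9401,-41.2586],[.50219,-.20785,.29582],[[-0.19976,.96894,-.14576],[.97985,.19761,-.0292],[.00051,-.14866,-.98889]]),
([-34.1909,24.5192,78.9549,-.1263,88.65,-45.0312],[.50165,-.20746,.29588],[[-.17534,.96884,-.17497],[.97346,.19716,.1162],[.14708,-.14995,-.97769]])]
def fk(v,q):
    d,r0,a2,b,e,h,L=v; s=np.radians(q[1]); t=np.radians(q[1]+q[2])
    wc=Rz(q[0])@np.array([r0+a2*np.sin(s)+b*np.sin(t)+e*np.cos(t),d,h+a2*np.cos(s)+b*np.cos(t)-e*np.sin(t)])
    R=Rz(q[0])@Ry(q[1]+q[2])@Rz(q[3])@Ry(q[4])@Rz(q[5]+90); return wc+L*R[:,2],R
r=least_squares(lambda v:np.concatenate([fk(v,q)[0]-p for q,p,_ in D]),[.111,0,.58,.39,.11,.25,.29])
V=r.x
LO=np.array([-176,-43,12.6,-81,1,-163]);HI=np.array([176,126,139.9,261,151,163])
def ik(p,R,q0):
    def f(q):
        P,O=fk(V,q); return np.concatenate([(P-p)*20,Ro.from_matrix(O.T@R).as_rotvec()*3])
    s=least_squares(f,np.clip(q0,LO+.1,HI-.1),bounds=(LO,HI),x_scale=30); return s.x,np.abs(s.fun).max()
YAW=11.2; VO=np.array([.6217,-.0303,0])
def vw(x,y,z): return VO+Rz(YAW)@np.array([x,y,z])
def lean(deg,sy=1):
    a=np.radians(deg); z=Rz(YAW)@np.array([np.sin(a),0,-np.cos(a)]); y=sy*Rz(YAW)[:,1]; return np.c_[np.cross(y,z),y,z]
def knob(l,back=0,off=.018,deg=40,sy=1):
    R=lean(deg,sy); return vw(-.11*np.cos(l),-.11*np.sin(l),.065)+R[:,2]*(off-back),R
E
python3 - <<'E'
from kin import *
print(V,np.abs(r.fun).max())
for q,p,R in D[3:]: print(np.degrees(Ro.from_matrix(fk(V,q)[1].T@np.array(R)).magnitude()))
for sy in (1,-1):
  for l,back in ((.25,.1),(.25,0),(.3,0),(-.3,0)):
    p,R=knob(l,back,sy=sy)
    for q0 in ([-20,40,125,180,35,60],[-20,40,125,180,35,-120],[-20,40,125,0,10,60],[-20,40,125,0,10,-120]):
        q,e=ik(p,R,np.array(q0,float))
        if e<.01: print(sy,l,back,p,q.round(1),round(e,4))
E
```

```text
[0.111  0.0001 0.5878 0.3917 0.1141 0.2742 0.318 ] 3.261725835060347e-05
0.00023591967166582066
0.00017377498520879144
1 0.25 0.1 [ 0.4707 -0.0879  0.1278] [-47.1  30.9 136.3 106.3  34.7 109.3] 0.0
1 0.25 0.1 [ 0.4707 -0.0879  0.1278] [-47.1  30.9 136.3 106.3  34.7 109.3] 0.0
1 0.25 0 [ 0.5338 -0.0755  0.0512] [-37.4  44.2 130.2 125.8  36.5  97.1] 0.0
1 0.25 0 [ 0.5338 -0.0755  0.0512] [-37.4  44.2 130.2 125.8  36.5  97.1] 0.0
1 0.3 0 [ 0.5363 -0.0804  0.0512] [-37.8  44.  129.6 124.5  36.1  98.2] 0.0
1 0.3 0 [ 0.5363 -0.0804  0.0512] [-37.8  44.  129.6 124.5  36.1  98.2] 0.0
1 -0.3 0 [ 0.5237 -0.0166  0.0512] [-29.7  45.3 134.  138.5  39.4  90.8] 0.0
1 -0.3 0 [ 0.5237 -0.0166  0.0512] [-29.7  45.3 134.  138.5  39.4  90.8] 0.0
-1 0.25 0.1 [ 0.4707 -0.0879  0.1278] [-47.1  30.9 136.3 106.3  34.7 -70.7] 0.0
-1 0.25 0.1 [ 0.4707 -0.0879  0.1278] [-47.1  30.9 136.3 106.3  34.7 -70.7] 0.0
-1 0.25 0.1 [ 0.4707 -0.0879  0.1278] [-47.1  30.9 136.3 106.3  34.7 -70.7] 0.0
-1 0.25 0.1 [ 0.4707 -0.0879  0.1278] [-47.1  30.9 136.3 106.3  34.7 -70.7] 0.0
-1 0.25 0 [ 0.5338 -0.0755  0.0512] [-37.4 
[... 188 characters left out ...]
.0
-1 0.25 0 [ 0.5338 -0.0755  0.0512] [-37.4  44.2 130.2 125.8  36.5 -82.9] 0.0
-1 0.3 0 [ 0.5363 -0.0804  0.0512] [-37.8  44.  129.6 124.5  36.1 -81.8] 0.0
-1 0.3 0 [ 0.5363 -0.0804  0.0512] [-37.8  44.  129.6 124.5  36.1 -81.8] 0.0
-1 0.3 0 [ 0.5363 -0.0804  0.0512] [-37.8  44.  129.6 124.5  36.1 -81.8] 0.0
-1 0.3 0 [ 0.5363 -0.0804  0.0512] [-37.8  44.  129.6 124.5  36.1 -81.8] 0.0
-1 -0.3 0 [ 0.5237 -0.0166  0.0512] [-29.7  45.3 134.  138.5  39.4 -89.2] 0.0
-1 -0.3 0 [ 0.5237 -0.0166  0.0512] [-29.7  45.3 134.  138.5  39.4 -89.2] 0.0
-1 -0.3 0 [ 0.5237 -0.0166  0.0512] [-29.7  45.3 134.  138.5  39.4 -89.2] 0.0
-1 -0.3 0 [ 0.5237 -0.0166  0.0512] [-29.7  45.3 134.  138.5  39.4 -89.2] 0.0
```

```bash
cat >> kin.py <<'E'
g=[np.array([x,y,z]) for x in(-.0375,.0375) for y in np.linspace(-.095,.095,9) for z in np.linspace(-.25,-.056,9)]+[np.array([x,y,z]) for x in(-.01,.01) for y in(-.058,0,.058) for z in(-.03,-.008)]+[np.array([.085,0,-.174])]
def clear(p,R):
    W=np.array([p+R@a for a in g]); U=(W-VO)@Rz(YAW)
    lo=np.array([-.092,-.075,.125]);hi=np.array([.07,.075,.194])
    dd=np.linalg.norm(np.maximum(np.maximum(lo-U,U-hi),0),axis=1)
    return W[:,2].min(),dd.min()
def path(Q,n):
    out=[];p,R=fk(V,Q[0])
    for a,b,k in zip(Q[:-1],Q[1:],n):
        for i in range(1,k+1):
            p2,R2=fk(V,a+(b-a)*i/k); row=rows(p,R,p2,R2,1)[0]; row=[round(float(x),1) for x in row[:3]]+[round(float(x),3) for x in row[3:]]
            # apply rounded row
            p=p+R@np.array(row[:3])/1000; R=R@Ro.from_rotvec(row[3:]).as_matrix()
            c=clear(p,R); out.append(row)
            print(row,'|',round(np.linalg.norm(row[:3])),round(np.degrees(np.linalg.norm(row[3:])),1),p.round(3),'minz %.3f shelf %.3f'%c)
    return out
E
python3 - <<'E'
from kin import *
s=bot.read_state(); q0=np.array(s['joint_positions']); print(s['time_s'],q0)
p,R=knob(.22,.07,sy=-1); q1,e=ik(p,R,np.array([-45,31,134,110,35,-72.])); print(p,q1,e)
path([q0,q1],[15])
q2,e=ik(*knob(.22,0,sy=-1),q1); print(q2,e); 
p2,R2=knob(.22,0,sy=-1); print(rows(p,R,p2,R2,4)[0], clear(p2,R2), clear(*knob(-.3,0,sy=-1)),clear(*knob(.3,0,sy=-1)))
E
```

```text
21.1 [-34.1909  24.5192  78.9549  -0.1263  88.65   -45.0312]
[ 0.4883 -0.0812  0.1048] [-43.6229  35.3787 135.238  114.5925  35.2968 -76.6655] 8.474470717303268e-12
[30.6, 21.1, 28.4, -0.087, 0.105, -0.014] | 47 7.9 [ 0.512 -0.17   0.269] minz 0.271 shelf 0.089
[27.1, 18.5, 26.7, -0.091, 0.098, 0.005] | 42 7.7 [ 0.522 -0.135  0.249] minz 0.252 shelf 0.065
[23.3, 15.9, 24.4, -0.094, 0.09, 0.022] | 37 7.6 [ 0.533 -0.102  0.235] minz 0.232 shelf 0.045
[19.0, 13.5, 21.7, -0.096, 0.078, 0.039] | 32 7.4 [ 0.545 -0.074  0.225] minz 0.217 shelf 0.033
[14.5, 11.0, 18.7, -0.097, 0.067, 0.054] | 26 7.4 [ 0.557 -0.052  0.218] minz 0.206 shelf 0.025
[9.7, 8.7, 15.5, -0.098, 0.052, 0.068] | 20 7.5 [ 0.568 -0.036  0.213] minz 0.198 shelf 0.019
[4.6, 6.5, 12.1, -0.095, 0.038, 0.08] | 14 7.4 [ 0.578 -0.026  0.209] minz 0.192 shelf 0.005
[-0.7, 4.5, 8.6, -0.093, 0.022, 0.091] | 10 7.6 [ 0.585 -0.023  0.203] minz 0.186 shelf 0.000
[-6.0, 2.5, 5.2, -0.089, 0.006, 0.101] | 8 7.7 [ 0.589 -0.025  0.196] minz 0.179 shelf 0.000
[-11.5, 0.8, 1.9, -0.085, -0.009, 0.108] | 12 7.9 [ 0.589 -0.032  0.187] minz 0.1
[... 190 characters left out ...]
z 0.149 shelf 0.000
[-27.7, -3.5, -6.8, -0.066, -0.055, 0.12] | 29 8.5 [ 0.55  -0.065  0.142] minz 0.135 shelf 0.000
[-32.8, -4.5, -9.1, -0.058, -0.069, 0.122] | 34 8.7 [ 0.523 -0.075  0.124] minz 0.120 shelf 0.008
[-37.8, -5.4, -11.1, -0.051, -0.082, 0.121] | 40 8.9 [ 0.488 -0.081  0.105] minz 0.105 shelf 0.047
[-37.1452  44.2515 130.5294 126.5301  36.7043 -83.4706] 1.1976530878143876e-12
[np.float64(0.0), np.float64(0.0), np.float64(17.5), np.float64(0.0), np.float64(0.0), np.float64(0.0)] (np.float64(0.05091167947194483), np.float64(0.012965518075222119)) (np.float64(0.05091167947194483), np.float64(0.011101594721900514)) (np.float64(0.05091167947194483), np.float64(0.011101594721900547))
```

```bash
cat > cp.py <<'E'
from kin import *
def cart(p,R,q,tp,tR,n,verbose=True):
    rr=rows(p,R,tp,tR,n); out=[]
    for x in rr:
        row=[round(float(a),1) for a in x[:3]]+[round(float(a),3) for a in x[3:]]
        p=p+R@np.array(row[:3])/1000; R=R@Ro.from_rotvec(row[3:]).as_matrix(); qn,e=ik(p,R,q)
        print(row,'| q',qn.round(0),'dq %.0f e %.3f'%(np.abs(qn-q).max(),e),p.round(3),'z %.3f sh %.3f'%clear(p,R)); q=qn
    return p,R,q
E
python3 - <<'E'
from cp import *
pos,R0=st(); q=np.array(bot.read_state()['joint_positions'])
tp,tR=knob(.22,.07,sy=-1)
print(np.degrees(Ro.from_matrix(R0.T@tR).as_rotvec()))
for W in ([.5,-.25,.26],):
    p,R,qq=cart(pos,R0,q,np.array(W),tR,14)
    cart(p,R,qq,tp,tR,5)
E
```

```text
[-43.9089  31.3276  80.6454]
[-3.3, -0.3, 2.2, -0.055, 0.039, 0.101] | q [-36.  24.  80.   3.  87. -42.] dq 3 e 0.000 [ 0.502 -0.21   0.293] z 0.293 sh 0.128
[-3.4, -0.1, 2.0, -0.055, 0.039, 0.101] | q [-39.  23.  82.   7.  86. -38.] dq 3 e 0.000 [ 0.501 -0.213  0.291] z 0.292 sh 0.133
[-3.5, 0.1, 1.9, -0.055, 0.039, 0.101] | q [-41.  23.  83.  10.  84. -35.] dq 3 e 0.000 [ 0.501 -0.217  0.288] z 0.291 sh 0.140
[-3.5, 0.4, 1.8, -0.055, 0.039, 0.101] | q [-43.  22.  85.  13.  81. -32.] dq 3 e 0.000 [ 0.501 -0.22   0.286] z 0.290 sh 0.143
[-3.6, 0.7, 1.7, -0.055, 0.039, 0.101] | q [-45.  22.  87.  16.  79. -29.] dq 3 e 0.000 [ 0.501 -0.223  0.283] z 0.287 sh 0.144
[-3.5, 0.9, 1.6, -0.055, 0.039, 0.101] | q [-47.  21.  90.  20.  76. -27.] dq 3 e 0.000 [ 0.501 -0.226  0.28 ] z 0.283 sh 0.144
[-3.5, 1.2, 1.5, -0.055, 0.039, 0.101] | q [-49.  20.  92.  23.  73. -24.] dq 3 e 0.000 [ 0.501 -0.229  0.278] z 0.279 sh 0.145
[-3.4, 1.5, 1.4, -0.055, 0.039, 0.101] | q [-51.  20.  95.  27.  70. -22.] dq 4 e 0.000 [ 0.501 -0.232  0.275] z 0.275 sh 0.142
[-3.3, 1.7, 1.4, -0.055, 0.039, 0.101] | q [-
[... 677 characters left out ...]
0.000 [ 0.5  -0.25  0.26] z 0.260 sh 0.119
[-16.9, -33.6, 26.3, 0.001, -0.0, -0.001] | q [-57.  18. 118.  59.  44. -22.] dq 7 e 0.000 [ 0.498 -0.216  0.229] z 0.229 sh 0.083
[-16.8, -33.6, 26.4, 0.001, -0.0, -0.001] | q [-54.  21. 123.  68.  39. -31.] dq 9 e 0.000 [ 0.495 -0.182  0.198] z 0.198 sh 0.061
[-16.8, -33.6, 26.4, 0.001, -0.0, -0.001] | q [-51.  24. 127.  80.  35. -43.] dq 12 e 0.000 [ 0.493 -0.149  0.167] z 0.167 sh 0.055
[-16.8, -33.6, 26.4, 0.001, -0.0, -0.001] | q [-48.  29. 131.  96.  34. -59.] dq 16 e 0.000 [ 0.491 -0.115  0.136] z 0.136 sh 0.050
[-16.7, -33.6, 26.5, 0.001, -0.0, -0.001] | q [-44.  35. 135. 115.  35. -77.] dq 18 e 0.000 [ 0.488 -0.081  0.105] z 0.104 sh 0.047
```

Emit:
play_rows(moves=[[[-3.3, -0.3, 2.2, -0.055, 0.039, 0.101], [-3.4, -0.1, 2, -0.055, 0.039, 0.101], [-3.5, 0.1, 1.9, -0.055, 0.039, 0.101], [-3.5, 0.4, 1.8, -0.055, 0.039, 0.101], [-3.6, 0.7, 1.7, -0.055, 0.039, 0.101]]], fingers=-0.3)

```text
time_s: 21.6
position: [0.5015, -0.2224, 0.2835]
tcp_rot: [[0.331, 0.937, 0.114], [0.893, -0.35, 0.283], [0.305, 0.008, -0.952]]
force: [-0.8, 0.5, -0.2]
opening: 0.63
grasp_force: 0.0
```

Emit:
play_rows(moves=[[[-3.5, 0.9, 1.6, -0.055, 0.039, 0.101], [-3.5, 1.2, 1.5, -0.055, 0.039, 0.101], [-3.4, 1.5, 1.4, -0.055, 0.039, 0.101], [-3.3, 1.7, 1.4, -0.055, 0.039, 0.101], [-3.2, 2, 1.4, -0.055, 0.039, 0.101]]])

```text
time_s: 22.1
position: [0.5008, -0.2376, 0.2706]
tcp_rot: [[0.676, 0.597, 0.432], [0.538, -0.801, 0.264], [0.504, 0.055, -0.862]]
force: [0.4, -0.0, -0.4]
opening: 0.356
grasp_force: 0.0
```

Emit:
play_rows(moves=[[[-3, 2.2, 1.3, -0.055, 0.039, 0.101], [-2.8, 2.4, 1.4, -0.055, 0.039, 0.101], [-2.6, 2.6, 1.4, -0.055, 0.039, 0.101], [-2.4, 2.8, 1.4, -0.055, 0.039, 0.101], [0, 0, 0, 0, 0, 0]]])

```text
time_s: 22.6
position: [0.4988, -0.2473, 0.2592]
tcp_rot: [[0.754, 0.187, 0.63], [0.142, -0.982, 0.123], [0.642, -0.003, -0.767]]
force: [-1.3, -0.7, 0.1]
opening: 0.351
grasp_force: 0.0
```

```bash
python3 - <<'E'
from cp import *
print(bot.read_state()['time_s'])
p,R=st(); q=np.array(bot.read_state()['joint_positions']); tp,tR=knob(.22,.07,sy=-1)
cart(p,R,q,tp,tR,10)
E
```

```text
22.6
[-8.3, -16.5, 13.2, 0.0, 0.0, -0.001] | q [-58.  17. 115.  55.  47. -18.] dq 3 e 0.000 [ 0.498 -0.231  0.244] z 0.243 sh 0.099
[-8.3, -16.5, 13.2, 0.0, 0.0, -0.001] | q [-57.  18. 118.  59.  44. -22.] dq 4 e 0.000 [ 0.497 -0.214  0.228] z 0.228 sh 0.082
[-8.3, -16.5, 13.2, 0.0, 0.0, -0.001] | q [-56.  19. 120.  63.  42. -26.] dq 4 e 0.000 [ 0.496 -0.197  0.213] z 0.213 sh 0.069
[-8.3, -16.5, 13.2, 0.0, 0.0, -0.001] | q [-54.  21. 123.  67.  39. -31.] dq 5 e 0.000 [ 0.495 -0.181  0.198] z 0.197 sh 0.061
[-8.3, -16.5, 13.2, 0.0, 0.0, -0.001] | q [-53.  22. 125.  73.  37. -37.] dq 6 e 0.000 [ 0.494 -0.164  0.182] z 0.182 sh 0.057
[-8.3, -16.5, 13.2, 0.0, 0.0, -0.001] | q [-51.  24. 127.  80.  35. -43.] dq 7 e 0.000 [ 0.492 -0.148  0.167] z 0.166 sh 0.055
[-8.3, -16.5, 13.2, 0.0, 0.0, -0.001] | q [-50.  27. 129.  88.  34. -51.] dq 8 e 0.000 [ 0.491 -0.131  0.151] z 0.151 sh 0.053
[-8.3, -16.5, 13.2, 0.0, 0.0, -0.001] | q [-48.  29. 132.  97.  34. -60.] dq 9 e 0.000 [ 0.49  -0.114  0.136] z 0.135 sh 0.051
[-8.3, -16.5, 13.2, 0.0, 0.0, -0.001] | q [-46.  32. 133. 106.  34. -68.] dq 9 e 0.000 [ 0.489 -0.098  0.12 ] z 0.120 sh 0.049
[-8.3, -16.5, 13.2, 0.0, 0.0, -0.001] | q [-44.  35. 135. 115.  35. -77.] dq 9 e 0.000 [ 0.488 -0.081  0.105] z 0.104 sh 0.047
```

Emit:
play_rows(moves=[[[-8.4, -16.7, 13.2, 0, 0, 0], [-8.4, -16.7, 13.2, 0, 0, 0], [-8.4, -16.7, 13.2, 0, 0, 0], [-8.4, -16.7, 13.2, 0, 0, 0], [-8.4, -16.7, 13.2, 0, 0, 0]]])

```text
time_s: 23.1
position: [0.4958, -0.1658, 0.1829]
tcp_rot: [[0.751, 0.191, 0.633], [0.148, -0.982, 0.12], [0.644, 0.003, -0.765]]
force: [0.5, 0.7, -0.0]
opening: 0.348
grasp_force: 0.0
```

Emit:
play_rows(moves=[[[-8.4, -16.7, 13.2, 0, 0, 0], [-8.4, -16.7, 13.2, 0, 0, 0], [-8.4, -16.7, 13.2, 0, 0, 0], [-8.4, -16.7, 13.2, 0, 0, 0], [-8.4, -16.7, 13.2, 0, 0, 0]]])

```text
time_s: 23.6
position: [0.491, -0.0821, 0.1053]
tcp_rot: [[0.749, 0.19, 0.634], [0.148, -0.982, 0.12], [0.645, 0.004, -0.764]]
force: [0.8, -0.6, 0.5]
opening: 0.351
grasp_force: 0.0
```

Emit:
play_rows(moves=[[[0, 0, 0, 0, 0, 0], [0, 0, 0, 0, 0, 0]]])

```text
time_s: 23.8
position: [0.4905, -0.0822, 0.1054]
tcp_rot: [[0.751, 0.19, 0.633], [0.145, -0.982, 0.122], [0.644, 0.001, -0.765]]
force: [1.2, 1.1, 0.1]
opening: 0.347
grasp_force: 0.0
```

```bash
python3 - <<'E'
from cp import *
s=bot.read_state();print(s['time_s'],np.array(s['joint_positions']))
pos,R=st(); 
obs=[]
for n in ('wrist','side','scene'):
    p=bot.capture(n); 
    if n=='wrist': cv2.imwrite('pics/w9.png',p['image']); print('open-mid tip px',proj(p,[pos+R@np.array([0,y,-.0085]) for y in(-.015,.015)]))
    for x in bot.pinpoint(p,'lever_knob')[:2]:
        if x['confidence']>.3:
            w=atz(p,x['centre'],.065); u=(w-VO)@Rz(YAW); print(n,np.round(x['centre']),round(x['confidence'],2),w,u,'lever',np.arctan2(-u[1],-u[0]),np.hypot(*u[:2]))
print(pos, ((pos-VO)@Rz(YAW)),R)
E
```

```text
23.8 [-43.4361  35.3243 135.028  114.8473  35.2306 -76.4044]
open-mid tip px [[227.775  230.5644]
 [273.9584 230.5534]]
wrist [252. 206.] 0.94 [ 0.5187 -0.0778  0.065 ] [-0.1103 -0.0266  0.065 ] lever 0.23670695061751792 0.11342502261983614
side [266. 193.] 0.8 [ 0.5222 -0.0702  0.065 ] [-0.1054 -0.0198  0.065 ] lever 0.186004795321445 0.10723929575423051
scene [258. 211.] 0.67 [ 0.5229 -0.0792  0.065 ] [-0.1064 -0.0288  0.065 ] lever 0.2642618238747833 0.11020246272575426
[ 0.4905 -0.0822  0.1054] [-0.1388 -0.0255  0.1054] [[ 0.7507  0.1895  0.6328]
 [ 0.1453 -0.9819  0.1217]
 [ 0.6444  0.0006 -0.7647]]
```

View pics/w9.png

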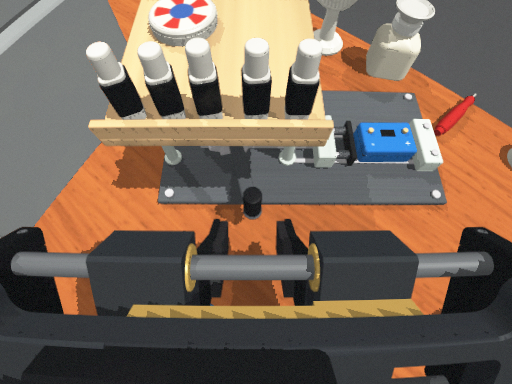

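The knob is at (252,203), centred between the fingers (inner gap 228–278), and the tester sits between the jaws. I'll slide in along the tool axis and make the first return stroke.

Emit:
play_rows(moves=[[[0, 0, 17, 0, 0, 0], [0, 0, 17, 0, 0, 0], [0, 0, 17, 0, 0, 0], [0, 0, 12, 0, 0, 0], [-1, 0, 5, 0, 0, 0]]])

```text
time_s: 24.6
position: [0.5326, -0.0747, 0.052]
tcp_rot: [[0.751, 0.187, 0.633], [0.143, -0.982, 0.12], [0.644, 0.001, -0.765]]
force: [0.8, -0.1, 0.5]
opening: 0.347
grasp_force: 0.0
```

Emit:
play_rows(moves=[[[0, -13, 0, 0, 0, 0], [0, -13, 0, 0, 0, 0], [0, -13, 0, 0, 0, 0], [0, -13, 0, 0, 0, 0], [0, -13, 0, 0, 0, 0]]])

```text
time_s: 25.1
position: [0.5201, -0.011, 0.053]
tcp_rot: [[0.751, 0.185, 0.634], [0.142, -0.983, 0.119], [0.645, 0.001, -0.764]]
force: [1.6, -1.1, -1.4]
opening: 0.35
grasp_force: 0.8
```

```bash
cat > m.py <<'E'
from cp import *
s=bot.read_state();pos,R=st();print(s['time_s'],(pos-VO)@Rz(YAW),s['force'])
for n in ('wrist','side','scene'):
    p=bot.capture(n)
    for q in('lever_knob','pad_face','fixed_jaw_face','cell_tester'):
        z={'lever_knob':.065,'cell_tester':.008}.get(q,.02)
        for x in bot.pinpoint(p,q)[:3]:
            w=atz(p,x['centre'],z); u=(w-VO)@Rz(YAW)
            if x['confidence']>.3 and u[0]>-.13: print(n,q,np.round(x['centre']),round(x['confidence'],2),u[:2],'lever %.2f'%np.arctan2(-u[1],-u[0]) if q=='lever_knob' else '')
E
python3 m.py
```

```text
25.1 [-0.0959  0.0386  0.053 ] [ 1.635  -1.0741 -1.409 ]
wrist lever_knob [261. 235.] 0.81 [-0.1057  0.0322] lever -0.30
wrist pad_face [438. 152.] 0.62 [-0.0187 -0.1363] 
wrist fixed_jaw_face [263. 236.] 0.61 [-0.0951  0.0289] 
wrist cell_tester [470. 156.] 0.59 [-0.0163 -0.1786] 
side lever_knob [259. 181.] 0.71 [-0.1015  0.0327] lever -0.31
side pad_face [315. 226.] 0.43 [-0.0198 -0.145 ] 
side fixed_jaw_face [336. 243.] 0.56 [-0.0037 -0.2184] 
side cell_tester [324. 238.] 0.59 [-0.0152 -0.185 ] 
scene pad_face [310. 217.] 0.53 [-0.0052 -0.1395] 
scene fixed_jaw_face [335. 225.] 0.82 [-0.0156 -0.2128] 
scene cell_tester [322. 224.] 0.89 [-0.0053 -0.174 ]
```

Emit:
play_rows(moves=[[[0, 15.6, 0, 0, 0, 0], [0, 15.6, 0, 0, 0, 0], [0, 15.6, 0, 0, 0, 0], [0, 15.6, 0, 0, 0, 0], [0, 15.6, 0, 0, 0, 0]]])

```text
time_s: 26.35
position: [0.5336, -0.0864, 0.0523]
tcp_rot: [[0.752, 0.189, 0.631], [0.144, -0.982, 0.123], [0.643, -0.001, -0.766]]
force: [1.6, 3.1, -0.0]
opening: 0.353
grasp_force: 1.4
```

Emit:
play_rows(moves=[[[0, 0, 0, 0, 0, 0], [0, -19.5, 0, 0, 0, 0], [0, -19.5, 0, 0, 0, 0], [0, -19.5, 0, 0, 0, 0], [0, -19.5, 0, 0, 0, 0]]])

```text
time_s: 26.85
position: [0.5197, -0.0102, 0.0526]
tcp_rot: [[0.752, 0.185, 0.633], [0.142, -0.983, 0.119], [0.644, 0.001, -0.765]]
force: [1.8, -1.2, 0.4]
opening: 0.353
grasp_force: 0.9
```

```bash
python3 m.py
```

```text
26.85 [-0.0961  0.0395  0.0526] [ 1.7602 -1.1699  0.4303]
wrist lever_knob [263. 234.] 0.84 [-0.1058  0.0318] lever -0.29
wrist pad_face [444. 148.] 0.76 [-0.0144 -0.1422] 
wrist cell_tester [470. 159.] 0.59 [-0.0196 -0.1765] 
side lever_knob [260. 180.] 0.66 [-0.0978  0.0356] lever -0.35
side pad_face [318. 224.] 0.61 [-0.0107 -0.1442] 
side fixed_jaw_face [334. 245.] 0.65 [-0.0108 -0.2248] 
side cell_tester [324. 236.] 0.63 [-0.0125 -0.1784] 
scene fixed_jaw_face [336. 224.] 0.8 [-0.0099 -0.2164] 
scene cell_tester [322. 227.] 0.9 [-0.0184 -0.1804]
```

```bash
cat > prof.py <<'E'
from cp import *
p=bot.capture('wrist'); G=cv2.resize(p['image'].astype(np.float32).mean(2),None,fx=1,fy=1)
ys=np.arange(-.100,-.176,-.001)
for x in (-.038,-.034,.004):
    c=proj(p,[vw(x,y,.030) for y in ys]).astype(np.float32)
    v=cv2.remap(G,c[:,0].reshape(1,-1),c[:,1].reshape(1,-1),cv2.INTER_LINEAR)[0]
    print(x,'y-100:',' '.join('%d'%a for a in v))
print(c[0],c[-1])
E
python3 prof.py
```

```text
-0.038 y-100: 152 189 224 242 245 245 244 244 244 244 243 243 242 242 242 244 244 246 246 240 197 110 86 99 69 94 74 86 91 62 61 28 24 26 29 34 40 46 50 51 56 66 72 55 53 67 72 75 82 84 85 86 84 84 87 85 84 84 86 86 86 87 87 88 89 88 88 88 87 87 89 91 88 87 89 89
-0.034 y-100: 129 127 126 128 128 127 126 129 127 127 128 127 126 124 126 127 128 129 128 128 128 128 128 129 130 131 131 129 129 129 125 124 130 130 129 127 128 128 127 126 127 128 127 127 128 127 128 120 121 126 129 129 131 127 130 129 128 127 128 127 126 124 125 127 124 111 122 119 122 121 119 120 120 120 121 119
0.004 y-100: 215 214 214 214 220 227 228 228 228 228 228 228 228 228 228 228 228 228 228 228 228 228 228 229 228 228 226 223 216 214 213 214 214 213 213 214 213 213 213 213 213 213 213 213 213 213 213 213 213 213 213 214 213 213 213 214 213 213 214 212 211 212 213 213 212 212 212 212 212 211 211 210 211 210 208 208
[401.4199 124.2999] [476.0124 125.6785]
```

Emit:
play_rows(moves=[[[0, 15.6, 0, 0, 0, 0], [0, 15.6, 0, 0, 0, 0], [0, 15.6, 0, 0, 0, 0], [0, 15.6, 0, 0, 0, 0], [0, 15.6, 0, 0, 0, 0]]])

```text
time_s: 28.15
position: [0.5336, -0.0865, 0.0524]
tcp_rot: [[0.752, 0.189, 0.631], [0.144, -0.982, 0.123], [0.643, -0.001, -0.766]]
force: [1.6, 2.4, -0.7]
opening: 0.351
grasp_force: 1.4
```

Emit:
play_rows(moves=[[[0, 0, 0, 0, 0, 0], [0, -19.5, 0, 0, 0, 0], [0, -19.5, 0, 0, 0, 0], [0, -19.5, 0, 0, 0, 0], [0, -19.5, 0, 0, 0, 0]]])

```text
time_s: 28.65
position: [0.5197, -0.0103, 0.0526]
tcp_rot: [[0.752, 0.185, 0.633], [0.142, -0.983, 0.119], [0.644, 0.001, -0.765]]
force: [1.5, -1.4, -0.4]
opening: 0.352
grasp_force: 0.9
```

```bash
python3 prof.py; python3 m.py
```

```text
-0.038 y-100: 121 119 121 122 125 144 183 218 238 242 242 241 242 241 241 240 240 240 239 239 240 241 242 243 241 214 112 76 86 79 90 74 87 84 81 83 44 29 28 28 38 44 51 55 56 56 70 75 78 82 84 84 85 84 84 86 85 84 85 85 85 85 86 86 84 83 86 87 84 85 88 86 85 86 87 88
-0.034 y-100: 128 127 127 126 126 126 126 125 126 126 125 126 128 123 124 128 128 128 129 128 127 127 127 126 127 129 130 131 131 128 128 119 128 127 126 127 128 126 127 127 127 127 127 127 126 127 128 126 118 124 130 128 128 128 129 128 130 126 126 127 126 125 126 126 124 122 120 122 123 122 120 120 120 122 120 120
0.004 y-100: 212 212 212 212 212 222 226 226 226 226 227 226 226 225 226 226 226 226 226 226 225 226 226 227 226 225 225 221 214 212 212 213 212 212 211 211 211 210 211 211 209 209 209 210 210 210 210 210 209 210 209 209 210 208 209 208 207 209 208 207 208 208 208 208 208 208 208 208 208 207 207 207 206 206 206 206
[401.6782 124.5383] [476.0968 125.866 ]
28.7 [-0.0976  0.0435  0.0524] [-1.5218  2.3621  0.3532]
wrist lever_knob [261. 234.] 0.68 [-0.1068  0.0374] lever -0.34
wrist pad_face [454. 147.] 0.57 [-0.0142 -0.1472] 
wrist cell_tester [478. 156.] 0.82 [-0.0172 -0.1804] 
side lever_knob [260. 182.] 0.56 [-0.1005  0.0273] lever -0.27
side pad_face [299. 199.] 0.65 [-0.0089 -0.0331] 
side pad_face [314. 226.] 0.42 [-0.0222 -0.144 ] 
side fixed_jaw_face [333. 245.] 0.9 [-0.012  -0.2221] 
side cell_tester [324. 235.] 0.57 [-0.0104 -0.1755] 
scene pad_face [312. 219.] 0.54 [-0.01   -0.1484] 
scene fixed_jaw_face [336. 224.] 0.78 [-0.0061 -0.2148] 
scene cell_tester [323. 224.] 0.86 [-0.0015 -0.1782]
```

Emit:
play_rows(moves=[[[0, 15.6, 0, 0, 0, 0], [0, 15.6, 0, 0, 0, 0], [0, 15.6, 0, 0, 0, 0], [0, 15.6, 0, 0, 0, 0], [0, 15.6, 0, 0, 0, 0]]])

```text
time_s: 29.95
position: [0.5336, -0.0865, 0.0523]
tcp_rot: [[0.752, 0.189, 0.631], [0.144, -0.982, 0.123], [0.643, -0.001, -0.766]]
force: [2.3, 2.7, -1.2]
opening: 0.354
grasp_force: 1.4
```

Emit:
play_rows(moves=[[[0, 0, 0, 0, 0, 0], [0, -19.5, 0, 0, 0, 0], [0, -19.5, 0, 0, 0, 0], [0, -19.5, 0, 0, 0, 0], [0, -19.5, 0, 0, 0, 0]]])

```text
time_s: 30.45
position: [0.5198, -0.0102, 0.0526]
tcp_rot: [[0.752, 0.185, 0.633], [0.142, -0.983, 0.119], [0.644, 0.001, -0.765]]
force: [2.4, -1.5, -0.1]
opening: 0.347
grasp_force: 0.9
```

```bash
python3 prof.py | head -1
```

```text
-0.038 y-100: 121 123 123 123 121 118 119 121 124 124 143 178 216 239 242 242 242 241 241 241 241 240 239 238 237 239 240 242 241 240 195 98 79 89 85 95 78 100 76 79 54 28 31 30 37 41 49 55 57 59 63 71 73 79 84 87 85 85 85 84 86 86 86 87 87 87 86 88 88 85 86 86 85 86 88 88
```

Emit:
play_rows(moves=[[[0, 15.6, 0, 0, 0, 0], [0, 15.6, 0, 0, 0, 0], [0, 15.6, 0, 0, 0, 0], [0, 15.6, 0, 0, 0, 0], [0, 15.6, 0, 0, 0, 0]]])

```text
time_s: 31.0
position: [0.5334, -0.0862, 0.0523]
tcp_rot: [[0.752, 0.189, 0.631], [0.144, -0.982, 0.123], [0.643, -0.001, -0.766]]
force: [1.5, 3.9, -0.4]
opening: 0.353
grasp_force: 1.6
```

Emit:
play_rows(moves=[[[0, 0, 0, 0, 0, 0], [0, -19.5, 0, 0, 0, 0], [0, -19.5, 0, 0, 0, 0], [0, -19.5, 0, 0, 0, 0], [0, -19.5, 0, 0, 0, 0]]])

```text
time_s: 31.5
position: [0.5196, -0.0102, 0.0526]
tcp_rot: [[0.752, 0.185, 0.633], [0.142, -0.983, 0.119], [0.644, 0.001, -0.765]]
force: [1.9, -0.3, -0.0]
opening: 0.346
grasp_force: 0.9
```

```bash
python3 prof.py |head -1; python3 m.py
```

```text
-0.038 y-100: 71 112 118 120 121 123 123 122 123 120 121 123 122 123 126 142 179 214 237 244 244 244 243 243 243 243 243 242 242 241 242 243 245 245 242 205 128 83 83 109 62 97 81 84 56 30 27 27 29 39 51 53 52 53 62 73 80 84 86 86 87 87 86 87 87 87 87 87 86 90 90 88 88 89 90 89
31.55 [-0.0977  0.0435  0.0524] [-1.7967  3.0418  0.1625]
wrist lever_knob [264. 230.] 0.9 [-0.1044  0.0355] lever -0.33
wrist pad_face [460. 148.] 0.7 [-0.0154 -0.154 ] 
wrist cell_tester [481. 158.] 0.64 [-0.02   -0.1837] 
side lever_knob [259. 182.] 0.54 [-0.1043  0.029 ] lever -0.27
side pad_face [320. 228.] 0.56 [-0.0115 -0.1584] 
side fixed_jaw_face [333. 244.] 0.95 [-0.0125 -0.2215] 
side cell_tester [323. 239.] 0.8 [-0.0191 -0.1852] 
scene fixed_jaw_face [336. 227.] 0.92 [-0.0229 -0.2198] 
scene cell_tester [323. 229.] 0.72 [-0.0278 -0.1856]
```

Emit:
play_rows(moves=[[[0, 15.6, 0, 0, 0, 0], [0, 15.6, 0, 0, 0, 0], [0, 15.6, 0, 0, 0, 0], [0, 15.6, 0, 0, 0, 0], [0, 15.6, 0, 0, 0, 0]]])

```text
time_s: 32.8
position: [0.5335, -0.0862, 0.0523]
tcp_rot: [[0.752, 0.189, 0.631], [0.144, -0.982, 0.123], [0.643, -0.002, -0.766]]
force: [1.5, 3.8, -0.8]
opening: 0.356
grasp_force: 1.7
```

Emit:
play_rows(moves=[[[0, 0, 0, 0, 0, 0], [0, -19.5, 0, 0, 0, 0], [0, -19.5, 0, 0, 0, 0], [0, -19.5, 0, 0, 0, 0], [0, -19.5, 0, 0, 0, 0]]])

```text
time_s: 33.3
position: [0.5198, -0.0103, 0.0526]
tcp_rot: [[0.752, 0.185, 0.633], [0.142, -0.983, 0.119], [0.644, 0.001, -0.765]]
force: [2.4, -1.1, -0.4]
opening: 0.35
grasp_force: 0.9
```

```bash
python3 prof.py |head -1; python3 m.py
```

```text
-0.038 y-100: 58 58 59 55 60 79 114 116 112 110 113 122 123 124 121 121 123 121 123 126 143 173 212 237 242 243 242 242 241 241 241 240 240 239 238 239 241 242 242 241 228 123 76 91 64 27 25 26 32 42 51 55 57 54 61 75 81 83 86 86 87 88 86 86 84 85 86 85 85 86 86 87 87 86 87 87
33.35 [-0.0976  0.0434  0.0524] [-2.1089  1.5782  0.3657]
wrist lever_knob [262. 228.] 0.76 [-0.1029  0.0362] lever -0.34
wrist pad_face [461. 148.] 0.58 [-0.0156 -0.1549] 
wrist cell_tester [482. 159.] 0.91 [-0.0204 -0.1843] 
side lever_knob [260. 179.] 0.57 [-0.0954  0.0425] lever -0.42
side fixed_jaw_face [330. 243.] 0.68 [-0.0161 -0.2137] 
side cell_tester [322. 237.] 0.65 [-0.0163 -0.1783] 
scene pad_face [264. 212.] 0.68 [-0.0296 -0.0114] 
scene pad_face [315. 221.] 0.56 [-0.0167 -0.1592] 
scene fixed_jaw_face [338. 226.] 0.93 [-0.0196 -0.2221] 
scene cell_tester [326. 228.] 0.81 [-0.019  -0.1898]
```

The pad has stopped moving (tester seated against the fixed jaw) while the carriage went on 5 mm. That puts compression at about 6.5 mm of 16, so I'll stop here, centre the fingers around the knob and withdraw.

Emit:
play_rows(moves=[[[0, 7, 0, 0, 0, 0], [0, 0, 0, 0, 0, 0], [0, 0, -14, 0, 0, 0], [0, 0, -14, 0, 0, 0], [0, 0, -10, 0, 0, 0]]])

```text
time_s: 34.6
position: [0.4954, -0.0217, 0.0826]
tcp_rot: [[0.752, 0.187, 0.632], [0.143, -0.982, 0.12], [0.643, -0.0, -0.766]]
force: [0.5, -0.1, -0.4]
opening: 0.349
grasp_force: 0.0
```

Emit:
play_rows(moves=[[[0, 15, -10, 0, 0, 0], [0, 15, -10, 0, 0, 0], [0, 15, -10, 0, 0, 0], [0, 15, -5, 0, 0, 0], [0, 0, 0, 0, 0, 0]]])

```text
time_s: 35.1
position: [0.4863, -0.0876, 0.1097]
tcp_rot: [[0.751, 0.184, 0.635], [0.142, -0.983, 0.116], [0.645, 0.003, -0.764]]
force: [-0.6, 0.8, -0.0]
opening: 0.35
grasp_force: 0.0
```

```bash
python3 m.py; python3 - <<'E'
from cp import *
p=bot.capture('wrist'); G=p['image'].astype(np.float32).mean(2)
for x,z in ((-.038,.03),(-.034,.03)):
    c=proj(p,[vw(x,y,z) for y in np.arange(-.1,-.176,-.001)]).astype(np.float32)
    print(x,' '.join('%d'%a for a in cv2.remap(G,c[:,0].reshape(1,-1),c[:,1].reshape(1,-1),1)[0]))
E
```

```text
35.1 [-0.144  -0.0299  0.1097] [-0.6297  0.7745 -0.0472]
wrist lever_knob [176. 200.] 0.81 [-0.1075  0.0352] lever -0.32
wrist pad_face [357. 139.] 0.82 [-0.0155 -0.1558] 
wrist fixed_jaw_face [406. 143.] 0.89 [-0.0199 -0.2151] 
wrist cell_tester [379. 147.] 0.7 [-0.0182 -0.1875] 
side lever_knob [258. 181.] 0.67 [-0.104   0.0333] lever -0.31
side pad_face [318. 227.] 0.4 [-0.0157 -0.1529] 
side fixed_jaw_face [334. 242.] 0.96 [-0.0044 -0.214 ] 
side cell_tester [324. 238.] 0.93 [-0.0134 -0.1835] 
scene lever_knob [238. 205.] 0.5 [-0.1017  0.0344] lever -0.33
scene pad_face [315. 220.] 0.38 [-0.014  -0.1574] 
scene fixed_jaw_face [340. 224.] 0.89 [-0.0064 -0.2239] 
scene cell_tester [324. 226.] 0.69 [-0.0138 -0.1852] 
-0.038 100 100 59 53 54 55 54 52 52 54 52 55 74 103 122 127 121 116 123 145 185 224 239 241 240 240 239 239 238 238 239 236 238 237 239 240 240 240 230 188 115 110 96 110 99 96 83 50 31 31 43 50 52 52 55 60 68 76 80 82 81 83 85 86 86 84 82 84 82 82 83 84 82 80 81 82
-0.034 100 76 55 53 53 54 56 53 52 53 54 57 73 100 117 117 116 116 118 137 181 219 236 240 240 239 238 238 238 239 238 237 236 237 238 239 241 241 241 194 117 68 63 61 76 53 68 44 26 25 34 45 49 51 53 57 72 85 100 119 133 141 139 141 141 140 141 142 142 141 138 140 141 140 140 141
```

```bash
python3 -c "
from rig import bot
print(bot.hand_in())"
```

```text
the job is handed in; nothing more can be done
None
```

The job is handed in. The tester stands clamped against the fixed jaw, with the pad pressed in about 6.5 mm of its 16 mm after five lever cycles, and the hand is withdrawn and touching nothing (about 35 s of the 72 s used).

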